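# Load the battery module

### The job

Open the black cell case until its lid rests back on its stop, then load every cell in it into the battery module, each standing upright on the floor of a well of its own under that well's keeper tab. Slide the circuit board fully home in the module's slot, nose first. Leave the lid open and the board and cells let go, never topple a cell, and do not disturb the jar, the screwdriver or the carton.

Things in the scene. Friction and masses are not known exactly. Their poses are not given: they have to be found in the camera images.
- case: Fixed black steel case, 160 (x) by 230 (y) by 155 mm tall, walls and floor 5 mm, on the left or the right of the bench. Origin: centre of its underside; z up, x away from the robot. The cells stand inside on its floor, 5 mm above the origin, their tops 10 mm below the rim.
- foam: Foam insert fixed in the case, 40 mm high, with four square holes of 44 mm in which the cells stand, centred 46 mm nearer and 18 mm farther in x, and 55 mm to either side in y, of the case's centre. Origin: on the case's floor, at its centre.
- lid (a joint): Lid of the case, a 6 mm plate of 0.3 kg, hinged along the case's far (+x) top edge, turning upward and over away from the robot: 0 closed, 1.9 rad open on its stop. It moves freely; it falls shut when let go below about 1.57 rad and falls back on its stop beyond that.
- lid_hinge (a point): Middle of the lid's hinge line, at the case's far top edge (80 mm beyond the case's centre, 155.5 mm high). Its axes turn with the lid; its y is the hinge axis.
- lid_tab (a point): Grip point on the lid's steel pull tab: 26 mm wide (in y), 6 mm thick, sticking out 40 mm in front of the lid's front edge in the plane of the lid. The point is 27 mm out from that edge, mid thickness, 187 mm from the hinge line. Its axes turn with the lid. The tab can be pinched by its two sides, in y, and will turn between the pads as the lid rises.
- module: Fixed battery module, on the other side of the bench from the case: base plate 190 (x) by 280 (y) by 6 mm, origin at the centre of its underside, z up, x away from the robot. Its far part carries a grey block, 76 (x) by 280 (y) by 35 mm tall, centred 55 mm beyond the origin in x, with a row along y of four round wells 72 mm apart. Its near part carries the board slot.
- keeper1 (a point): Tip of the steel keeper tab over well 1; the other wells have the same. Middle of the tip's underside: 147 mm above the well's floor, 2 mm to the robot's side of its axis. Tab 10 mm wide (y), 5 mm thick, on a post 10 mm wide with its near face 29 mm beyond the well's axis. It bars a cell from going straight down; fingers on a cell's two sides in y pass either side of it.
- well1 (a point): Centre of the floor of well 1 (1 at the module's -y end, 4 at its +y end), 8 mm above the module's underside. Round bore of 43 mm diameter, 27 mm deep. A cell goes in foot first with its top leaning towards the robot (-x) past the keeper tab, then is straightened under the tab. Axes as the module's.
- well2 (a point): Centre of the floor of well 2 (1 at the module's -y end, 4 at its +y end), 8 mm above the module's underside. Round bore of 43 mm diameter, 27 mm deep. A cell goes in foot first with its top leaning towards the robot (-x) past the keeper tab, then is straightened under the tab. Axes as the module's.
- well3 (a point): Centre of the floor of well 3 (1 at the module's -y end, 4 at its +y end), 8 mm above the module's underside. Round bore of 43 mm diameter, 27 mm deep. A cell goes in foot first with its top leaning towards the robot (-x) past the keeper tab, then is straightened under the tab. Axes as the module's.
- well4 (a point): Centre of the floor of well 4 (1 at the module's -y end, 4 at its +y end), 8 mm above the module's underside. Round bore of 43 mm diameter, 27 mm deep. A cell goes in foot first with its top leaning towards the robot (-x) past the keeper tab, then is straightened under the tab. Axes as the module's.
- slot_end (a point): Where the board's nose stops: middle of the slot's end wall, on the slot's floor, 6 mm above the bench. Axes as the module's. The slot is level and opens towards the robot (-x), its mouth 70 mm nearer. Side rails 74 mm apart, with lips (54 mm apart, tops 13 mm above the floor) over the board's edges, leave it 9 mm high; between the lips it is open above.
- cell1: Dark blue cylindrical battery cell, 33 mm in diameter, 140 mm long, about 0.28 kg, foot edge bevelled 2 mm. Origin: centre of its foot; z along it to its top. Either in the case or absent (then None).
- cell2: Dark blue cylindrical battery cell, 33 mm in diameter, 140 mm long, about 0.28 kg, foot edge bevelled 2 mm. Origin: centre of its foot; z along it to its top. Either in the case or absent (then None).
- cell3: Dark blue cylindrical battery cell, 33 mm in diameter, 140 mm long, about 0.28 kg, foot edge bevelled 2 mm. Origin: centre of its foot; z along it to its top. Either in the case or absent (then None).
- cell4: Dark blue cylindrical battery cell, 33 mm in diameter, 140 mm long, about 0.28 kg, foot edge bevelled 2 mm. Origin: centre of its foot; z along it to its top. Either in the case or absent (then None).
- board: Blue circuit board, a slab 100 (x) by 70 (y) by 5 mm, about 0.13 kg, lying on the bench between case and module, with an aluminium heat-sink block 24 (x) by 30 (y) by 30 mm tall on top near its rear end, centred 36 mm behind the board's centre. Origin: centre of its underside; x towards its nose, z up.
- board_nose (a point): Middle of the front (+x) edge of the board, at its underside.
- board_block (a point): Grip point in the heat-sink block, 24 mm above the board's underside; the block's top is 35 mm above the underside. Axes as the board's.
- bottle: White jar, 52 mm in diameter, 100 mm tall, standing beyond the work; leave it alone. Origin: centre of its underside.
- driver: Screwdriver lying at the far right; leave it alone. Origin on its axis, on the bench.
- carton: Small cardboard carton, 60 by 100 by 50 mm, at the far left; leave it alone. Origin: centre of its underside.

How it is judged:
On the way:
1. the case's lid is open and rests back on its stop (value of joint lid above 1.8 rad), for 0.2 s.
At the end, for the whole second after the job is handed in: Lid open on its stop (above 1.8 rad); every cell stands at rest in a well (foot within 9 mm of its axis and 4 mm of its floor, leaning under 0.06 rad); the board's nose is within 7 mm of the slot's end wall, the board flat and square in the slot (0.07 rad) and at rest (value of joint lid above 1.8 rad and ((horizontal distance between cell1 and well1 below 0.009 m and z of cell1 in the frame of well1 between -0.004 and 0.004 m) or (horizontal distance between cell1 and well2 below 0.009 m and z of cell1 in the frame of well2 between -0.004 and 0.004 m) or (horizontal distance between cell1 and well3 below 0.009 m and z of cell1 in the frame of well3 between -0.004 and 0.004 m) or (horizontal distance between cell1 and well4 below 0.009 m and z of cell1 in the frame of well4 between -0.004 and 0.004 m)) and angle between each of cell1, cell2, cell3, cell4, board's own z axis and vertical below 0.06 rad and linear speed of each of cell1, cell2, cell3, cell4, board below 0.02 m/s and ((horizontal distance between cell2 and well1 below 0.009 m and z of cell2 in the frame of well1 between -0.004 and 0.004 m) or (horizontal distance between cell2 and well2 below 0.009 m and z of cell2 in the frame of well2 between -0.004 and 0.004 m) or (horizontal distance between cell2 and well3 below 0.009 m and z of cell2 in the frame of well3 between -0.004 and 0.004 m) or (horizontal distance between cell2 and well4 below 0.009 m and z of cell2 in the frame of well4 between -0.004 and 0.004 m)) and ((horizontal distance between cell3 and well1 below 0.009 m and z of cell3 in the frame of well1 between -0.004 and 0.004 m) or (horizontal distance between cell3 and well2 below 0.009 m and z of cell3 in the frame of well2 between -0.004 and 0.004 m) or (horizontal distance between cell3 and well3 below 0.009 m and z of cell3 in the frame of well3 between -0.004 and 0.004 m) or (horizontal distance between cell3 and well4 below 0.009 m and z of cell3 in the frame of well4 between -0.004 and 0.004 m)) and ((horizontal distance between cell4 and well1 below 0.009 m and z of cell4 in the frame of well1 between -0.004 and 0.004 m) or (horizontal distance between cell4 and well2 below 0.009 m and z of cell4 in the frame of well2 between -0.004 and 0.004 m) or (horizontal distance between cell4 and well3 below 0.009 m and z of cell4 in the frame of well3 between -0.004 and 0.004 m) or (horizontal distance between cell4 and well4 below 0.009 m and z of cell4 in the frame of well4 between -0.004 and 0.004 m)) and horizontal distance between board_nose and slot_end below 0.007 m and z of board_nose in the frame of slot_end between -0.003 and 0.006 m and angle between the x axis of board and the x axis of module, either way round below 0.07 rad); the robot touches nothing.
It fails at once if a cell is toppled (angle between cell1's own z axis and vertical above 1 rad).
It fails at once if a cell is toppled (angle between cell2's own z axis and vertical above 1 rad).
It fails at once if a cell is toppled (angle between cell3's own z axis and vertical above 1 rad).
It fails at once if a cell is toppled (angle between cell4's own z axis and vertical above 1 rad).
It fails at once if a bystander is disturbed (moved more than 30 mm) (distance of any of bottle, driver, carton from where it was at the start of the episode above 0.03 m).
Of cell1, cell2, cell3, cell4 only 2 to 4 are there at a start; the rules pass over those that are not, and their reading is None.
At some moment in a run one of board may be knocked a few centimetres aside while the robot is not near it.
It also fails if it takes over 210 s, if anything falls off the work surface, if the arm or the gripper's body presses on something with over 40 N, if the wrist force passes 120 N, or if a joint passes its speed limit or range.

### The arm

A 6-joint arm with a two-finger parallel gripper is mounted at the origin on the work surface. World frame = base frame: x ahead of the robot, y to its left, z up, the work surface at z = 0. Lengths are in m, angles in rad, forces in N, time in s.
With the tool pointing down it reaches from about 0.35 to 0.775 m from the base axis. Payload 7.3 kg.
Tool frame: the origin (TCP) lies at the very end of the fingers, on their centre line; the grasp point (between the pads) lies arm.grip_depth behind it (arm.grip_depth is the distance from the TCP to the grasp point, in m); z points along the fingers, y is the line along which they close (so a half turn about z gives the same grasp; the last joint's range is limited). The gripper opens to 92 mm and grips with 3 to 60 N. Pads are 19 mm wide; open, the fingers measure 130 mm over their backs; the gripper's body (75 mm by 190 mm) begins 47 mm behind the grasp point.
Start: joints at [0.991, 0.342, 1.524, -0, 1.275, -0.146], TCP at [0.221, 0.476, 0.227] pointing down, gripper open.
Joint ranges: [-2.53, 2.53], [-0.77, 2.02], [0.04, 2.7], [-1, 4.14], [0.28, 2.66], [-3.11, 3.11]. Speed limits (rad/s): [2.57, 2.57, 3.14, 3.14, 3.14, 3.14].

### API

Orientations are given as a unit quaternion [w, x, y, z].
In Python, from workcell import arm gives the robot as it stands.
- The arm moves only by the shell command python3 inch.py 'ROWS' [FORCE]. ROWS is a JSON list of rows, 1 to 10 of them, each of 5 numbers: the finger opening in m, then dx, dy, dz in units of 50 mm, then a turn about the tool's z in rad; each row shifts and turns the commanded pose from where the row before left it, along the tool's axes as they then stand; what a row does not reach is not made up. A row lasts 1/12 s, in which the tool goes at most 0.0417 m and 0.125 rad, less where a joint would pass 70% of its speed; a pose out of reach is approached as far as the arm can. The fingers move at their own pace and stop on an object; FORCE is the grip in N (left out, the last holds). Time passes only in rows, so rows that do not move let the fingers close. It prints the time, the measured TCP pose, the force, the opening and the grip force at its end. Input that does not fit is refused with a message, and nothing moves.
- arm.sense(): the state, without advancing time (a new reading comes with each control period).
- arm.grab_frame(name): name is "scene" or "side" or "wrist"; returns a dict with "frame" (480x640x3 uint8, red, green, blue), "fov_y" (degrees; the focal length in pixels is half the picture's height over the tangent of half this angle, whatever the lens; pixels are square), "cx", "cy" (the principal point, pixels), "xyz" and "attitude" of the camera in the world; the wrist camera has in their place "mount" (4x4, takes a point from camera to tool coordinates, whose origin is the TCP and whose axes are the flange's). Camera axes: x right, y up, looking along -z (the intrinsics and any distortion apply to the point x, -y, -z); pixel columns grow to the right and rows downward; lengths in m; the calibration is good to about 2 mm. A picture is of the moment at which its call begins: read the wrist's pose just before it. There is no depth.
- arm.close_job(): hands the job in; it is judged then, once.
The state is a dict: "time_s": time; "joint_positions": joint angles; "dq": joint speeds; "joint_torque": joint torques, N m; "eef_pos": TCP position; "tcp_rot": TCP orientation; "contact_force": force on the tool from outside, world axes, zero at the start; "moment": the same for the moment, N m; "grip_width": finger opening in m; "finger_force": force on a finger pad.
Only numpy, scipy, OpenCV 4.12 (cv2) and the standard library are available. Lean on these libraries where they do the work, as an engineer would, in place of code of your own. Each camera call takes 0.05 s, during which the arm holds its last target. There are 200 camera calls.

## Working session

There is one attempt and no reset: what is moved stays moved. The work goes in short steps, Python scripts to look and compute and a shell command to move; the robot and the scene stay as the last step left them, time stands still between calls to the robot, and variables do not carry over. Pictures are saved under pics/ and viewed, at most 17 in all, crops included, and the job is handed in when it is done.

```bash
ls; mkdir -p pics; cat > h.py <<'E'
import numpy as np, cv2
from scipy.spatial.transform import Rotation as R
from workcell import arm
E
python3 - <<'E'
from h import *
print(arm.grip_depth, arm.sense())
for n in ("scene","side","wrist"):
    f=arm.grab_frame(n); cv2.imwrite(f"pics/{n}0.png",f["frame"][:,:,::-1]); print(n,{k:v for k,v in f.items() if k!="frame"})
E
```

```text
inch.py
pics
workcell.py
0.0188 {'time_s': 0.0, 'joint_positions': array([ 9.91012629e-01,  3.42686103e-01,  1.52499289e+00, -2.98623083e-05,
        1.27539644e+00, -1.46037903e-01]), 'dq': array([ 0.00057814, -0.00027239, -0.00264069, -0.00056762,  0.00055162,
        0.00096211]), 'joint_torque': array([ 5.24770712e-04, -4.31241453e+01, -2.44216758e+01,  7.18942937e-02,
        5.60197723e-02, -1.19463689e-04]), 'eef_pos': array([0.22042951, 0.47604531, 0.22607239]), 'tcp_rot': array([-2.49841082e-04,  2.15172515e-01,  9.76575772e-01, -6.98173596e-04]), 'contact_force': array([0.14203643, 0.79349236, 0.02463618]), 'moment': array([-0.04276907,  0.00428699, -0.06216391]), 'finger_force': 0.0, 'grip_width': 0.09192441486482773}
scene {'fov_y': 45.83879605464989, 'cx': 320.3302183487957, 'cy': 240.36317219530025, 'xyz': array([1.18422618, 0.18660986, 1.04151398]), 'attitude': array([0.58532117, 0.1783384 , 0.23998753, 0.7536581 ])}
side {'fov_y': 56.47838146364723, 'cx': 321.7838948640776, 'cy': 246.0642749911148, 'xyz': array([0.95944001, 0.51558462, 0.73967281]), 'attitude': array([0.29534588, 0.13193884, 0.36563151, 0.87274083])}
wrist {'fov_y': 60.09607360893066, 'cx': 325.9806224648751, 'cy': 236.0548965747862, 'mount': array([[ 1.13721166e-03,  9.59482654e-01,  2.81765406e-01,
         7.60580216e-02],
       [ 9.99999319e-01, -1.01774363e-03, -5.70345147e-04,
         1.12256633e-03],
       [-2.60471330e-04,  2.81765862e-01, -9.59483158e-01,
        -1.58596359e-01],
       [ 0.00000000e+00,  0.00000000e+00,  0.00000000e+00,
         1.00000000e+00]])}
```
View pics/scene0.png

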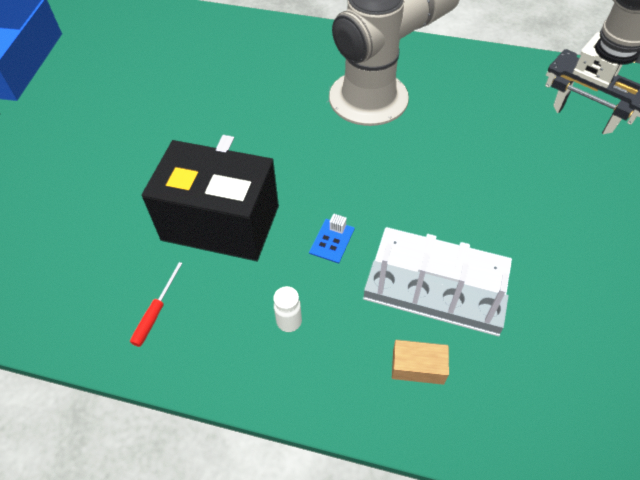

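View pics/side0.png

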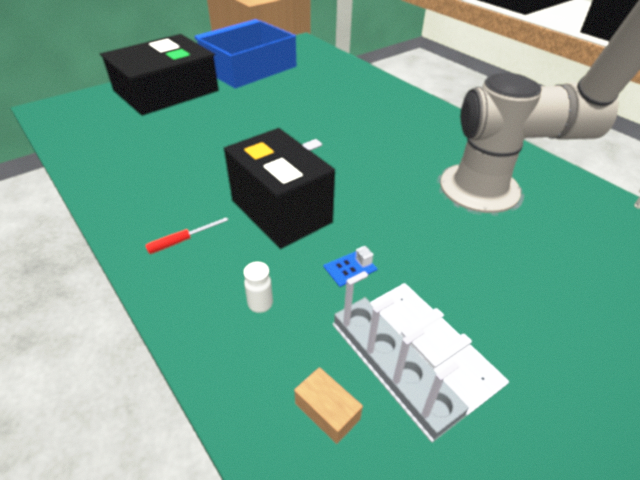

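```bash
python3 - <<'E'
from h import *
s=cv2.imread("pics/scene0.png"); d=cv2.imread("pics/side0.png")
def t(im,x,y,w=160,h=120,k=2.5): return cv2.resize(im[y:y+h,x:x+w],(400,300),interpolation=cv2.INTER_CUBIC)
cv2.imwrite("pics/c1.png",np.vstack([np.hstack([t(s,135,130),t(s,360,225)]),np.hstack([t(d,215,125),cv2.resize(d[275:440,320:540],(400,300),interpolation=cv2.INTER_CUBIC)])]))
E
```

View pics/c1.png

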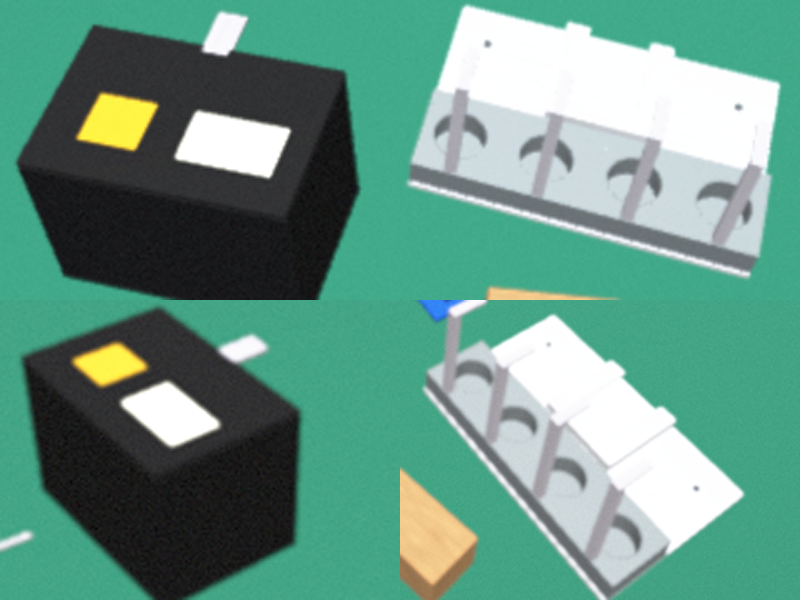

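```bash
cat >> h.py <<'E'
from scipy.optimize import least_squares
def quat(q): return R.from_quat(np.r_[q[1:],q[0]])   # wxyz
def cam(f, tcp=None):
    """-> (K-ish, Rcw, pos): world pose of camera"""
    F=240/np.tan(np.radians(f["fov_y"])/2)
    if "mount" in f:
        p,q=tcp; Rt=quat(q).as_matrix(); M=f["mount"]
        return F,f["cx"],f["cy"],Rt@M[:3,:3],np.array(p)+Rt@M[:3,3]
    return F,f["cx"],f["cy"],quat(f["attitude"]).as_matrix(),np.array(f["xyz"])
def proj(c,P):
    F,cx,cy,Rm,o=c; q=(np.atleast_2d(P)-o)@Rm
    return np.c_[cx-F*q[:,0]/q[:,2], cy+F*q[:,1]/q[:,2]]
def back(c,uv,z):
    F,cx,cy,Rm,o=c; d=Rm@np.array([(uv[0]-cx)/F,-(uv[1]-cy)/F,-1.]); return o+d*(z-o[2])/d[2]
def place(v,L): # planar pose x,y,yaw applied to local pts
    c,s=np.cos(v[2]),np.sin(v[2]); L=np.atleast_2d(L); return np.c_[v[0]+c*L[:,0]-s*L[:,1], v[1]+s*L[:,0]+c*L[:,1], L[:,2]]
def fit(obs,v0):  # obs: list of (cam, local Nx3, uv Nx2)
    g=lambda v: np.concatenate([(proj(c,place(v,L))-uv).ravel() for c,L,uv in obs])
    r=least_squares(g,v0,loss="soft_l1",f_scale=1.5); return r.x,g(r.x).reshape(-1,2)
def snap(n,name=None):
    s=arm.sense(); f=arm.grab_frame(n)
    if name: cv2.imwrite(f"pics/{name}.png",f["frame"][:,:,::-1])
    return cam(f,(s["eef_pos"],s["tcp_rot"])),f["frame"],s
def totool(d,s=None):  # world displacement -> tool axes
    s=s or arm.sense(); return quat(s["tcp_rot"]).inv().apply(d)
E
python3 - <<'E'
from h import *
S=snap("scene")[0]; D=snap("side")[0]
a=lambda l:np.array(l,float)
t=.161
cs=a([[94,26],[345,71],[287,219],[18,163],[65,275],[358,190]])/2.5+[135,130]
Ls=a([[-.08,-.115,t],[-.08,.115,t],[.08,.115,t],[.08,-.115,t],[.08,-.115,0],[-.08,.115,0]])
cd=(a([[24,357],[158,308],[299,410],[157,475],[43,488],[293,545]])-[0,300])/2.5+[215,125]
Ld=a([[.08,-.115,t],[-.08,-.115,t],[-.08,.115,t],[.08,.115,t],[.08,-.115,0],[-.08,.115,0]])
v,r=fit([(S,Ls,cs),(D,Ld,cd)],[.5,-.2,0]); print("case",v,r.round(1).tolist())
h=.035; 
ms=(a([[463,7],[779,85],[413,163],[757,255],[433,92],[748,275],[409,184]])-[400,0])/2.5+[360,225]
Lm=a([[-.095,-.14,.006],[-.095,.14,.006],[.093,-.14,h],[.093,.14,h],[.017,-.14,h],[.095,.14,0],[.095,-.14,0]])
md=(a([[553,315],[743,493],[426,376],[607,585],[668,543],[482,342]])-[400,300])/(400/220)+[320,275]
Lmd=a([[-.095,-.14,.006],[-.095,.14,.006],[.093,-.14,h],[.093,.14,h],[.017,.14,h],[.017,-.14,h]])
v,r=fit([(S,Lm,ms),(D,Lmd,md)],[.5,.2,0]); print("mod",v,r.round(1).tolist())
print("board blk", back(S,(338,217),.035), "board centre",back(S,(330,240),.005))
E
```

```text
case [ 0.49387562 -0.2403143   0.00163941] [[-0.2, -1.3], [0.9, -0.6], [-0.1, -1.0], [-1.1, -0.5], [-0.4, 0.3], [1.1, -0.7], [-2.2, 0.3], [0.2, -0.3], [0.9, 0.7], [-1.6, 0.9], [-1.1, 1.1], [1.0, 0.4]]
mod [ 0.52306903  0.26120651 -0.05811318] [[0.2, -0.7], [-0.2, -0.7], [-1.2, -0.2], [0.4, 0.7], [0.3, -1.8], [-0.6, 1.4], [-0.8, 0.6], [-0.3, 0.8], [-0.5, 0.8], [-0.5, -2.0], [2.5, 1.7], [1.9, -0.9], [-0.7, -0.2]]
board blk [0.43969724 0.02133301 0.035     ] board centre [0.48415529 0.01415355 0.005     ]
```

The manual's scale: shifts go in units of 50 mm. Converting my numbers, -0.018 m is -0.36, -0.034 m is -0.68.

```bash
python3 inch.py '[[0.06,0,0,0,-0.108],[0.06,0,0,0,-0.108],[0.06,0,0,0,-0.108],[0.06,0,0,0,-0.108],[0.06,-0.36,-0.68,0,0],[0.06,-0.36,-0.68,0,0],[0.06,-0.36,-0.68,0,0],[0.06,-0.36,-0.68,0,0],[0.06,-0.36,-0.68,0,0]]'
python3 inch.py '[[0.06,-0.36,-0.68,0,0],[0.06,-0.36,-0.68,0,0],[0.06,-0.36,-0.68,0,0],[0.06,-0.36,-0.68,0,0],[0.06,-0.36,-0.68,0,0],[0.06,-0.36,-0.68,0,0]]'
python3 inch.py '[[0.06,0.074,-0.76,-0.04,0],[0.06,0.074,-0.76,-0.04,0],[0.06,0.074,-0.76,-0.04,0],[0.06,0.074,-0.76,-0.04,0],[0.06,0.074,-0.76,-0.04,0],[0.06,0.074,-0.76,-0.04,0],[0.06,0.074,-0.76,-0.04,0],[0.06,0.074,-0.76,-0.04,0],[0.06,0.074,-0.76,-0.04,0],[0.06,0,0,0,0]]'
python3 - <<'E'
from h import *
c,im,s=snap("wrist","w1"); print(s["eef_pos"],quat(s["tcp_rot"]).as_matrix().round(3),s["joint_positions"].round(2))
for p in ([.387,-.24,.158],[.372,-.227,.158],[.372,-.253,.158]): print(proj(c,p))
E
```

```text
time_s: 1.0
eef_pos: [0.3106, 0.3047, 0.2267]
tcp_rot: [0.0, 0.001, 1.0, 0.0]
contact_force: [0.4, 0.5, 0.3]
grip_width: 0.0599
finger_force: 0.0
time_s: 1.5
eef_pos: [0.4184, 0.1002, 0.2269]
tcp_rot: [0.0, 0.001, 1.0, 0.0]
contact_force: [1.8, -0.3, 0.6]
grip_width: 0.0599
finger_force: 0.0
time_s: 2.33
eef_pos: [0.3835, -0.2459, 0.2449]
tcp_rot: [0.0, 0.003, 1.0, -0.002]
contact_force: [0.5, 0.8, 0.4]
grip_width: 0.0597
finger_force: 0.0
[ 0.38349235 -0.24587059  0.24487716] [[-1.     0.007  0.001]
 [ 0.007  1.    -0.003]
 [-0.001 -0.003 -1.   ]] [-0.74  0.2   1.67 -0.    1.27 -2.3 ]
[[334.06713049 246.71232832]]
[[355.33949862 223.24161665]]
[[312.79052883 223.44734207]]
```

View pics/w1.png

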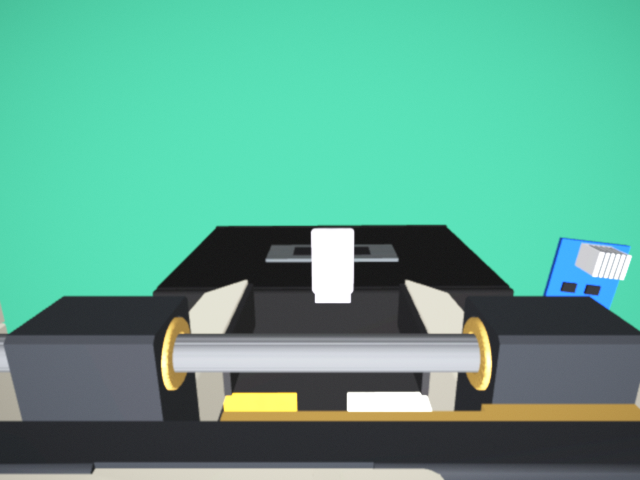

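Converted, 0.0353 m is 0.706, 0.005 m is 0.1.

```bash
python3 inch.py '[[0.06,-0.07,0.1,0.706,0],[0.06,0,0,0.706,0],[0.06,0,0,0.706,0],[0.06,0,0,0,0],[0.015,0,0,0,0],[0.015,0,0,0,0],[0.015,0,0,0,0],[0.015,0,0,0,0],[0.015,0,0,0,0],[0.015,0,0,0,0]]' 15
python3 inch.py '[[0.015,0,0,0,0],[0.015,-0.02,0,-0.28,0],[0.015,-0.02,0,-0.28,0],[0.015,0,0,0,0]]'
```

```text
time_s: 3.22
eef_pos: [0.3889, -0.2419, 0.1417]
tcp_rot: [0.002, 0.0, 1.0, -0.008]
contact_force: [-8.5, -30.8, -1.1]
grip_width: 0.0256
finger_force: 15.0
time_s: 3.55
eef_pos: [0.3922, -0.2423, 0.1719]
tcp_rot: [0.004, 0.001, 1.0, -0.008]
contact_force: [-2.0, -23.3, -1.6]
grip_width: 0.0257
finger_force: 15.0
```

Converted, -0.0273 m is -0.546, -0.0261 m is -0.522.

```bash
python3 inch.py '[[0.015,-0.126,-0.04,-0.546,0],[0.015,-0.206,-0.02,-0.522,0],[0.015,-0.28,0,-0.484,0],[0.015,-0.35,0,-0.438,0],[0.015,0,0,0,0]]'
```

```text
time_s: 3.97
eef_pos: [0.4416, -0.2424, 0.2727]
tcp_rot: [0.005, 0.001, 1.0, -0.006]
contact_force: [-5.3, -14.3, 3.0]
grip_width: 0.0259
finger_force: 15.0
```

```bash
python3 inch.py '[[0.015,-0.412,0,-0.38,0],[0.015,-0.464,0,-0.314,0],[0.015,-0.506,0,-0.242,0],[0.015,-0.536,0,-0.164,0],[0.015,-0.554,0,-0.082,0],[0.015,-0.56,0,0,0],[0.015,-0.37,0,0.048,0],[0.015,0,0,0,0]]'
```

```text
time_s: 4.63
eef_pos: [0.6107, -0.2423, 0.324]
tcp_rot: [0.003, 0.002, 1.0, -0.004]
contact_force: [0.3, -13.6, 1.2]
grip_width: 0.0255
finger_force: 15.0
```

```bash
python3 inch.py '[[0.06,0,0,0,0],[0.06,0,0,0,0],[0.06,0,0,0,0],[0.06,0,0,0,0],[0.06,0,0,-0.6,0],[0.06,0,0,-0.6,0],[0.06,0.6,0,0,0],[0.06,0.6,0,0,0],[0.06,0.6,0,0.4,0],[0.06,0,0,0,0]]'
python3 - <<'E'
from h import *
c,im,s=snap("wrist","w2"); print(s["eef_pos"],s["time_s"])
snap("scene","s2")
a=cv2.imread("pics/w2.png"); b=cv2.imread("pics/s2.png")
cv2.imwrite("pics/c2.png",np.hstack([cv2.resize(a,(480,360)),cv2.resize(b[60:300,120:400],(320,274),)[:360] if 0 else cv2.copyMakeBorder(cv2.resize(b[60:300,120:400],(320,274)),0,86,0,0,cv2.BORDER_CONSTANT)]))
for p in ([.448,-.295,.145],[.448,-.185,.145],[.512,-.295,.145],[.512,-.185,.145]): print(proj(c,p).round(),proj(c,p).round()*.75)
E
```

```text
time_s: 5.47
eef_pos: [0.5097, -0.2349, 0.3571]
tcp_rot: [-0.008, 0.002, 1.0, 0.004]
contact_force: [-0.2, 0.6, -2.8]
grip_width: 0.06
finger_force: 0.0
[ 0.50968513 -0.23489878  0.35711713] 5.4667
[[253. 135.]] [[189.75 101.25]]
[[380. 135.]] [[285.   101.25]]
[[257. 207.]] [[192.75 155.25]]
[[377. 207.]] [[282.75 155.25]]
```

View pics/c2.png

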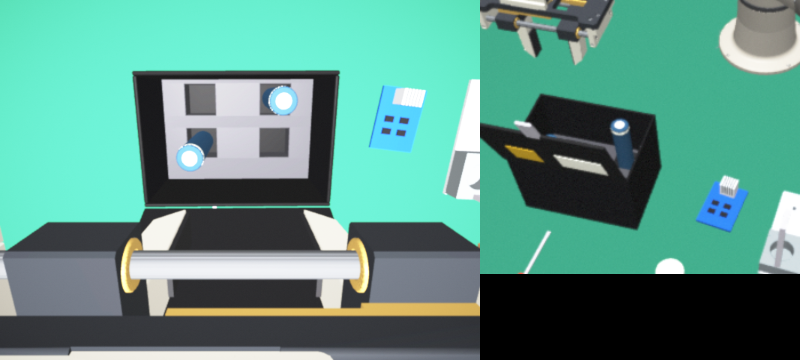

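```bash
python3 - <<'E'
from h import *
c,im,s=snap("wrist"); print(s["eef_pos"])
w=im.astype(int)
m=((w[:,:,2]>130)&(w[:,:,2]>w[:,:,0]-25)).astype(np.uint8)
for u,v in((378,133),(253,210)):
    q=im[v-28:v+28,u-28:u+28]; h=cv2.cvtColor(q,cv2.COLOR_RGB2HSV)
    mm=((h[:,:,2]>150)).astype(np.uint8)
    n,l,st,ce=cv2.connectedComponentsWithStats(mm); 
    for i in range(1,n):
        if st[i,4]>60:
            cn=cv2.findContours((l==i).astype(np.uint8),cv2.RETR_EXTERNAL,cv2.CHAIN_APPROX_NONE)[0][0]
            (x,y),r=cv2.minEnclosingCircle(cn); print(st[i],x+u-28,y+v-28,r,back(c,(x+u-28,y+v-28),.145), "r exp",16.5e-3*c[0]/(c[4][2]-.145))
E
```

```text
[ 0.51639343 -0.23747129  0.36293851]
[   0    0   56   56 2526] 377.5 132.5 38.89097213745117 [ 0.45610865 -0.19053867  0.145     ] r exp 18.17641151748682
[   2    0   54   46 2321] 253.5 204.5 34.76358413696289 [ 0.52062076 -0.30308855  0.145     ] r exp 18.17641151748682
```

```bash
cat >> h.py <<'E'
def celltops(im,c,zt,guess,rad=30):
    h=cv2.cvtColor(im,cv2.COLOR_RGB2HSV); out=[]
    for g in guess:
        u,v=proj(c,[g[0],g[1],zt])[0].round().astype(int); r0=16.5e-3*c[0]/(c[4][2]-zt)
        x0,y0=max(u-rad*2,0),max(v-rad*2,0); q=cv2.GaussianBlur(im[y0:v+rad*2,x0:u+rad*2],(3,3),0)
        hh=cv2.cvtColor(q,cv2.COLOR_RGB2HSV); blue=((hh[:,:,0]>92)&(hh[:,:,0]<118)&(hh[:,:,1]>60)&(hh[:,:,2]>140)).astype(np.uint8)
        pts=cv2.findNonZero(blue)
        if pts is None or len(pts)<20: out.append(None); continue
        (x,y),r=cv2.minEnclosingCircle(pts); out.append((x+x0,y+y0,r,r0,back(c,(x+x0,y+y0),zt).round(4)))
    return out
E
python3 - <<'E'
from h import *
c,im,s=snap("wrist","w3"); print(s["eef_pos"],s["dq"].round(3))
print(celltops(im,c,.145,[(.448,-.185),(.512,-.295)]))
a=im[60:320,160:520][:,:,::-1]; cv2.imwrite("pics/c3.png",cv2.resize(a,None,fx=2,fy=2,interpolation=cv2.INTER_CUBIC))
E
```

```text
[ 0.51808758 -0.23814037  0.36431497] [ 0.01   0.019 -0.072 -0.     0.001 -0.001]
[(np.float64(382.7327194213867), np.float64(119.23502349853516), 20.454891204833984, np.float64(18.12284040862566), array([ 0.4473, -0.1874,  0.145 ])), (np.float64(259.79999923706055), np.float64(194.4000015258789), 18.87335777282715, np.float64(18.12284040862566), array([ 0.5139, -0.2982,  0.145 ]))]
```

View pics/c3.png

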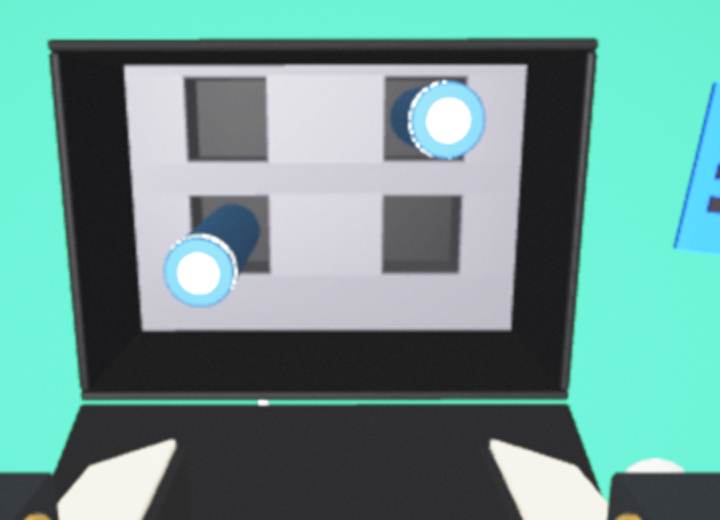

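```bash
python3 inch.py '[[0.055,0.47,0.34,0.2,0],[0.055,0.47,0.34,0.6,0],[0.055,0.47,0.34,0.6,0],[0.055,0,0,0.6,0],[0.055,0,0,0.6,0],[0.055,0,0,0.6,0],[0.055,0,0,0,0],[0.055,0,0,0,0],[0.055,0,0,0,0]]'
python3 - <<'E'
from h import *
s=arm.sense(); print(s["eef_pos"],quat(s["tcp_rot"]).as_matrix().round(3).tolist(), totool(np.array([.4475,-.187,.102])-s["eef_pos"]))
E
```

```text
time_s: 6.42
eef_pos: [0.4495, -0.188, 0.2052]
tcp_rot: [0.002, 0.001, 1.0, -0.001]
contact_force: [0.7, -0.3, 0.1]
grip_width: 0.0551
finger_force: 0.0
[ 0.44949528 -0.18803071  0.20518511] [[-1.0, 0.001, 0.003], [0.001, 1.0, -0.002], [-0.003, -0.002, -1.0]] [0.0023429  0.00122467 0.10317568]
```

```bash
python3 inch.py '[[0.055,0.04,0.02,0.56,0],[0.055,0,0,0.56,0],[0.055,0,0,0.56,0],[0.055,0,0,0.38,0],[0.055,0,0,0,0],[0.02,0,0,0,0],[0.02,0,0,0,0],[0.02,0,0,0,0],[0.02,0,0,0,0],[0.02,0,0,0,0]]' 20
python3 inch.py '[[0.02,0,0,0,0],[0.02,0,0,0,0]]'
```

```text
time_s: 7.25
eef_pos: [0.4466, -0.187, 0.1017]
tcp_rot: [0.002, 0.001, 1.0, -0.001]
contact_force: [1.0, -1.4, 7.2]
grip_width: 0.0324
finger_force: 20.0
time_s: 7.42
eef_pos: [0.4466, -0.187, 0.1017]
tcp_rot: [0.002, 0.001, 1.0, -0.001]
contact_force: [-0.1, -1.2, 6.8]
grip_width: 0.0331
finger_force: 20.0
```

```bash
python3 inch.py '[[0.02,0,0,-0.3,0],[0.02,0,0,-0.5,0],[0.02,0,0,-0.5,0],[0.02,0,0,-0.5,0],[0.02,0,0,-0.5,0],[0.02,0,0,-0.4,0],[0.02,0,0,0,0],[0.02,0.12,0,0,0],[0.02,0.12,0,0,0],[0.02,0.12,0,0,0]]'
python3 inch.py '[[0.02,0.12,0,0,0],[0.02,0.12,0,0,0],[0.02,0.12,0,0,0],[0.02,0,0,0,0]]'
python3 - <<'E'
from h import *
snap("scene","s4"); c,im,s=snap("side","d4")
a=cv2.imread("pics/s4.png")[20:260,120:420]; b=cv2.imread("pics/d4.png")[20:260,180:480]
cv2.imwrite("pics/c4.png",np.hstack([cv2.resize(x,(400,320)) for x in(a,b)]))
E
```

```text
time_s: 8.25
eef_pos: [0.4268, -0.1856, 0.2338]
tcp_rot: [-0.0, 0.001, 1.0, 0.001]
contact_force: [2.6, 0.7, -1.4]
grip_width: 0.0328
finger_force: 20.0
time_s: 8.58
eef_pos: [0.4081, -0.1857, 0.2347]
tcp_rot: [-0.001, 0.001, 1.0, 0.0]
contact_force: [2.0, 0.3, -2.9]
grip_width: 0.0325
finger_force: 20.0
```

View pics/c4.png

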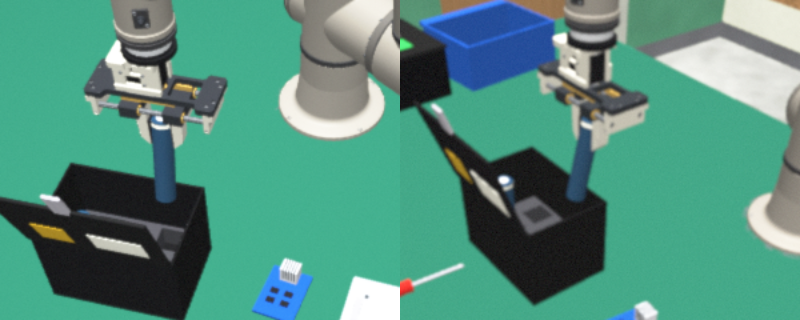

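The manual's scale: shifts go in units of 50 mm. Converting my numbers, 0.028 m is 0.56, 0.021 m is 0.42.

```bash
python3 inch.py '[[0.02,0,0,-0.2,0],[0.02,0,0,-0.3,0],[0.02,0,0,-0.3,0],[0.02,0,0.14,0,0],[0.02,-0.06,0.28,0,0],[0.02,-0.12,0.42,0,0],[0.02,-0.14,0.56,0,0],[0.02,-0.14,0.56,0,0],[0.02,-0.14,0.56,0,0],[0.02,-0.14,0.56,0,0]]'
python3 inch.py '[[0.02,-0.14,0.56,0,0],[0.02,-0.14,0.56,0,0],[0.02,-0.14,0.56,0,0],[0.02,-0.14,0.56,0,0],[0.02,-0.14,0.56,0,0],[0.02,-0.14,0.56,0,0],[0.02,-0.14,0.56,0,0],[0.02,-0.14,0.56,0,0],[0.02,-0.14,0.56,0,0],[0.02,-0.08,0.28,0,0]]'
python3 inch.py '[[0.02,-0.04,0.28,0,0],[0.02,0,0.14,0,0],[0.02,0,0,0,0],[0.02,0,0,0,0],[0.02,0,0,0,0],[0.02,0,0,0,0]]'
python3 - <<'E'
from h import *
c,im,s=snap("wrist","w5"); print(s["eef_pos"],s["tcp_rot"],s["dq"].round(3))
cv2.imwrite("pics/c5.png",cv2.resize(cv2.imread("pics/w5.png"),(800,600),interpolation=cv2.INTER_CUBIC))
E
```

```text
time_s: 9.52
eef_pos: [0.4461, -0.0304, 0.274]
tcp_rot: [-0.001, 0.001, 1.0, 0.0]
contact_force: [0.1, 0.2, -3.3]
grip_width: 0.0327
finger_force: 20.0
time_s: 10.35
eef_pos: [0.5135, 0.2369, 0.2735]
tcp_rot: [-0.001, -0.0, 1.0, 0.0]
contact_force: [0.2, -0.3, -3.5]
grip_width: 0.0324
finger_force: 20.0
time_s: 10.85
eef_pos: [0.5162, 0.2538, 0.2753]
tcp_rot: [0.0, 0.001, 1.0, -0.0]
contact_force: [0.1, -0.6, -2.4]
grip_width: 0.0326
finger_force: 20.0
[0.51621007 0.25382114 0.27532698] [ 1.09368054e-04  1.47457103e-03  9.99998900e-01 -1.14389102e-04] [-0.002 -0.    -0.005  0.002 -0.001  0.001]
```

View pics/c5.png

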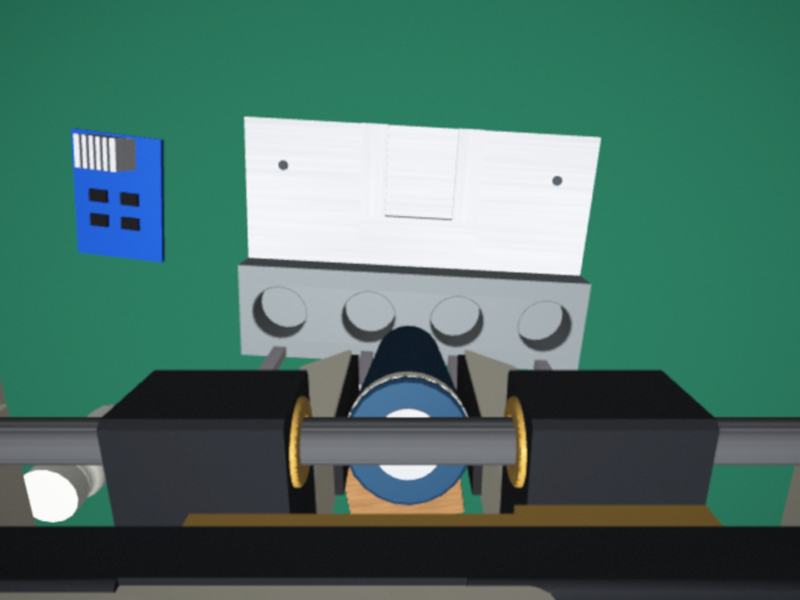

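```bash
cat > m.py <<'E'
from h import *
E
python3 - <<'E'
from h import *
s=arm.sense(); f=arm.grab_frame("wrist"); c=cam(f,(s["eef_pos"],s["tcp_rot"]))
im=f["frame"]; g=cv2.GaussianBlur(cv2.cvtColor(im,cv2.COLOR_RGB2GRAY),(3,3),0)
a=lambda l:np.array(l,float)/1.25
uv=a([[245,117],[600,138],[238,264],[590,283],[280,312],[369.5,316],[456.5,321],[544.5,326]])
L=np.array([[-.095,-.14,.006],[-.095,.14,.006],[.017,-.14,.035],[.017,.14,.035]]+[[.055,y,.035] for y in(-.108,-.036,.036,.108)])
v,r=fit([(c,L,uv)],[.523,.261,-.058]); print("mod",v.round(4),r.round(1).tolist())
W=place(v,[[.055,y,.008] for y in(-.108,-.036,.036,.108)]); print(W.round(4))
# slot features: end wall guess
for p in ((386,216),(452,219),(386,125),(459,129)): print("slot px",p, ((R.from_euler('z',-v[2]).apply(back(c,np.array(p)/1.25,.006)-[v[0],v[1],0])).round(4)))
for t in (0,.1,.2,.25,.3):
    gp=s["eef_pos"]+[0,0,.0188]; ax=np.array([-np.sin(t),0,np.cos(t)]); n=np.array([-np.cos(t),0,-np.sin(t)])
    print(t,proj(c,gp-.116*ax+.0165*n).round(1), proj(c,gp+.024*ax).round(1))
E
```

```text
mod [ 0.5235  0.2623 -0.0577] [[-0.4, -0.7], [0.4, -0.8], [0.1, 0.2], [0.7, 0.3], [-0.4, 0.1], [-0.9, 0.7], [0.2, 0.4], [0.2, 0.1]]
[[0.5721 0.1513 0.008 ]
 [0.5763 0.2232 0.008 ]
 [0.5805 0.295  0.008 ]
 [0.5846 0.3669 0.008 ]]
slot px (386, 216) [-0.0234 -0.0263  0.006 ]
slot px (452, 219) [-0.024   0.0282  0.006 ]
slot px (386, 125) [-0.0945 -0.0294  0.006 ]
slot px (459, 129) [-0.0948  0.028   0.006 ]
0 [[324.1 211.6]] [[322.4 361.1]]
0.1 [[324.2 229. ]] [[322.4 354.3]]
0.2 [[324.3 246.4]] [[322.4 347.1]]
0.25 [[324.3 255.2]] [[322.4 343.3]]
0.3 [[324.3 263.9]] [[322.4 339.6]]
```

```bash
cat >> h.py <<'E'
def held(c,s,rowfoot,rowtop,wtop,yaw=0):
    gp=s["eef_pos"]+[0,0,.0188]
    def g(p):
        t,d,o=p; ax=np.array([-np.sin(t),0,np.cos(t)]); n=np.array([-np.cos(t),0,-np.sin(t)]); b=gp+[o,0,0]
        T=b+(.14-d)*ax; w=proj(c,[T+[0,.0165,0],T-[0,.0165,0]])
        return [proj(c,b-d*ax+.0165*n)[0,1]-rowfoot, proj(c,T)[0,1]-rowtop, abs(w[0,0]-w[1,0])-wtop, o*300]
    return least_squares(g,[.2,.116,0]).x
E
python3 - <<'E'
from h import *
s=arm.sense(); c=cam(arm.grab_frame("wrist"),(s["eef_pos"],s["tcp_rot"]))
print(s["eef_pos"]); print(held(c,s,262.5,352,97.6), held(c,s,262.5,352,95))
E
```

```text
[0.51630168 0.25401071 0.27539241]
[0.25180273 0.12295629 0.00557999] [0.24609367 0.12636538 0.00668928]
```

```bash
python3 inch.py '[[0.02,0.16,0.22,0,0],[0.02,0.24,0.36,0,0],[0.02,0.232,0.35,0,0.02],[0.02,0,0,0.2,0.038],[0.02,0,0,0.5,0],[0.02,0,0,0.5,0],[0.02,0,0,0.5,0],[0.02,0,0,0.3,0],[0.02,0,0,0,0],[0.02,0,0,0,0]]'
cat > pre.py <<'E'
from h import *
import sys
MOD=np.array([.5235,.2623,-.0577])
def well(i): return place(MOD,[[.055,(-.108,-.036,.036,.108)[i-1],.008]])[0]
def rel(s=None):  # TCP in well frame
    s=s or arm.sense(); return s,lambda i: R.from_euler('z',-MOD[2]).apply(s["eef_pos"]-well(i))
if __name__=="__main__":
    s,f=rel(); Rm=quat(s["tcp_rot"]).as_matrix()
    print(f(int(sys.argv[1])).round(4),"yaw err",np.arctan2(Rm[1,1],Rm[0,1])-np.pi/2-MOD[2],"F",s["contact_force"].round(1))
E
python3 pre.py 3
python3 - <<'E'
from h import *
c,im,s=snap("wrist","w6"); cv2.imwrite("pics/c6.png",cv2.resize(im[:,:,::-1],(800,600)))
E
```

```text
time_s: 11.83
eef_pos: [0.4842, 0.3016, 0.175]
tcp_rot: [-0.001, 0.03, 1.0, -0.0]
contact_force: [0.0, -0.2, -1.3]
grip_width: 0.0326
finger_force: 20.0
[-0.0965  0.001   0.167 ] yaw err -0.0019787477324589575 F [ 0.  -0.2 -1.3]
```

View pics/c6.png

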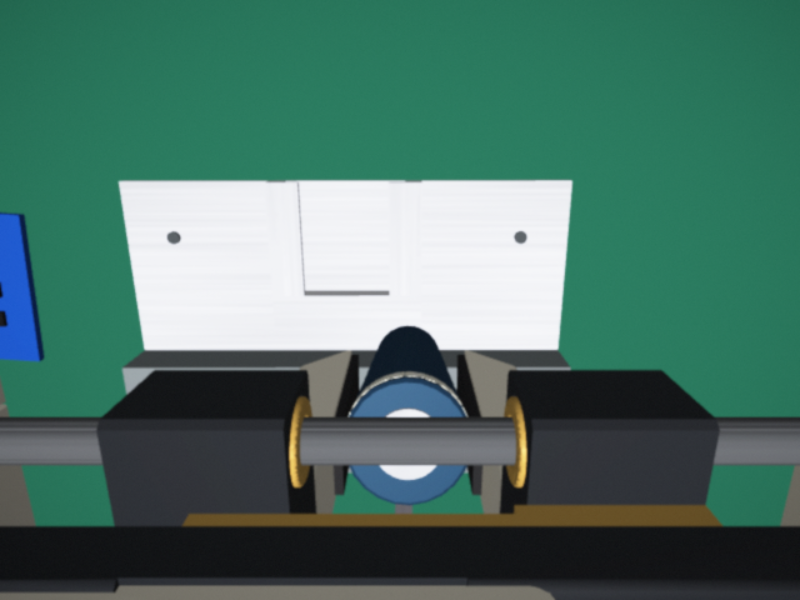

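```bash
python3 inch.py '[[0.02,0,-0.02,0.32,0],[0.02,0,0,0.34,0],[0.02,-0.3,0,0,0],[0.02,-0.4,0,0,0],[0.02,-0.32,0,0,0],[0.02,-0.2,0,0,0],[0.02,0,0,0,0],[0.02,0,0,0,0]]'; python3 pre.py 3
python3 inch.py '[[0.02,-0.01,0,0.12,0],[0.02,-0.01,0,0.12,0],[0.02,0,0,0,0]]'; python3 pre.py 3
```

```text
time_s: 12.55
eef_pos: [0.5461, 0.2969, 0.1433]
tcp_rot: [0.001, 0.03, 1.0, 0.001]
contact_force: [-0.2, -0.1, -3.8]
grip_width: 0.0326
finger_force: 20.0
[-3.440e-02 -1.000e-04  1.353e-01] yaw err -0.002746516574873986 F [-0.2 -0.1 -3.8]
time_s: 12.8
eef_pos: [0.5452, 0.2966, 0.1287]
tcp_rot: [-0.001, 0.03, 1.0, -0.0]
contact_force: [-0.3, 0.3, -3.2]
grip_width: 0.0324
finger_force: 20.0
[-0.0353 -0.0005  0.1207] yaw err -0.0015863205783038514 F [-0.3  0.3 -3.2]
```

Converted, 0.006 m is 0.12, -0.001 m is -0.02.

```bash
python3 inch.py '[[0.02,-0.02,0,0.12,0],[0.02,-0.01,0,0.12,0],[0.02,0,0,0,0],[0.02,0,0,0,0]]'; python3 pre.py 3
python3 inch.py '[[0.02,-0.01,0,0.06,0],[0.02,0,0,0,0]]'; python3 pre.py 3
```

```text
time_s: 13.13
eef_pos: [0.5479, 0.2965, 0.1176]
tcp_rot: [-0.0, 0.03, 1.0, -0.0]
contact_force: [-1.1, -0.6, -2.4]
grip_width: 0.0328
finger_force: 20.0
[-0.0326 -0.0005  0.1096] yaw err -0.002116488434820457 F [-1.1 -0.6 -2.4]
time_s: 13.3
eef_pos: [0.5484, 0.2965, 0.1147]
tcp_rot: [-0.0, 0.03, 1.0, -0.0]
contact_force: [-0.1, -0.3, -3.2]
grip_width: 0.0322
finger_force: 20.0
[-0.0321 -0.0004  0.1067] yaw err -0.0021332765839735257 F [-0.1 -0.3 -3.2]
```

Converted, 0.002 m is 0.04.

```bash
python3 inch.py '[[0.02,0,0,0.04,0],[0.02,0,0,0,0]]'; python3 inch.py '[[0.02,0,0,0.04,0],[0.02,0,0,0,0]]'; python3 pre.py 3
```

```text
time_s: 13.47
eef_pos: [0.5487, 0.2965, 0.113]
tcp_rot: [0.0, 0.03, 1.0, 0.0]
contact_force: [1.2, 0.1, -3.3]
grip_width: 0.0324
finger_force: 20.0
time_s: 13.63
eef_pos: [0.5489, 0.2965, 0.1111]
tcp_rot: [0.0, 0.03, 1.0, 0.0]
contact_force: [1.4, -1.1, -2.6]
grip_width: 0.0328
finger_force: 20.0
[-0.0316 -0.0003  0.1031] yaw err -0.002097977817711566 F [ 1.4 -1.1 -2.6]
```

```bash
python3 inch.py '[[0.02,0,0,0.04,0],[0.02,0,0,0,0]]'; python3 inch.py '[[0.02,0,0,0.04,0],[0.02,0,0,0,0]]';python3 inch.py '[[0.02,0,0,0.04,0],[0.02,0,0,0,0]]'; python3 pre.py 3
```

```text
time_s: 13.8
eef_pos: [0.5491, 0.2966, 0.1092]
tcp_rot: [0.001, 0.03, 1.0, 0.0]
contact_force: [1.5, -0.6, -2.4]
grip_width: 0.0323
finger_force: 20.0
time_s: 13.97
eef_pos: [0.5493, 0.2965, 0.1073]
tcp_rot: [0.001, 0.03, 1.0, 0.0]
contact_force: [3.8, -1.4, -2.1]
grip_width: 0.0326
finger_force: 20.0
time_s: 14.13
eef_pos: [0.549, 0.2965, 0.1052]
tcp_rot: [0.001, 0.03, 1.0, 0.0]
contact_force: [2.6, -0.0, -0.5]
grip_width: 0.0325
finger_force: 20.0
[-0.0315 -0.0003  0.0972] yaw err -0.0022282171621362534 F [ 2.6 -0.  -0.5]
```

```bash
python3 inch.py '[[0.02,-0.08,0,0.02,0],[0.02,-0.08,0,0,0],[0.02,0,0,0,0]]'; python3 inch.py '[[0.02,-0.1,0,0,0],[0.02,-0.1,0,0,0],[0.02,0,0,0,0]]'; python3 pre.py 3
python3 - <<'E'
from h import *
c,im,s=snap("wrist","w7"); d=snap("side","d7")[1]
a=cv2.resize(im[220:440,200:450],(400,352)); b=cv2.resize(d[200:440,310:560],(400,384))[:352]
cv2.imwrite("pics/c7.png",np.hstack([a,b])[:,:,::-1])
E
```

```text
time_s: 14.38
eef_pos: [0.556, 0.2963, 0.1049]
tcp_rot: [-0.001, 0.03, 1.0, 0.0]
contact_force: [-2.6, -0.8, 7.7]
grip_width: 0.0324
finger_force: 20.0
time_s: 14.63
eef_pos: [0.5663, 0.2958, 0.105]
tcp_rot: [-0.001, 0.03, 1.0, 0.0]
contact_force: [-2.3, -0.9, 6.2]
grip_width: 0.0325
finger_force: 20.0
[-0.0142 -0.0001  0.097 ] yaw err -0.0022603956474343823 F [-2.3 -0.9  6.2]
```

View pics/c7.png

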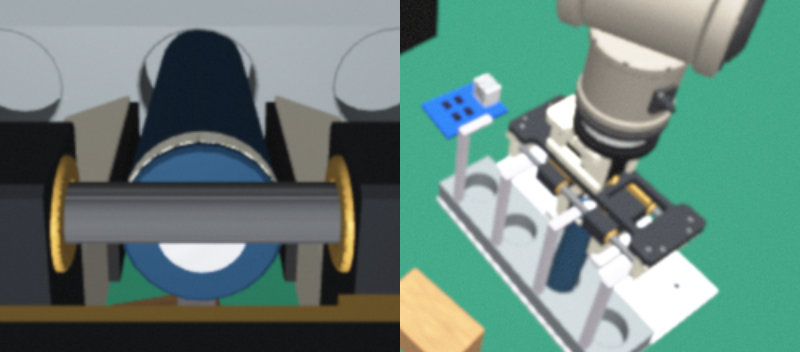

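Converted, -0.005 m is -0.1.

```bash
python3 inch.py '[[0.02,-0.1,0,0,0],[0.02,-0.1,0,0,0],[0.02,0,0,0,0]]'; python3 pre.py 3
python3 - <<'E'
from h import *
c,im,s=snap("wrist","w8")
for t in (0,.05,.1):
  for o in (0,.005):
    gp=s["eef_pos"]+[o,0,.0188]; ax=np.array([-np.sin(t),0,np.cos(t)]); print(t,o,proj(c,gp+.024*ax)[0].round(1),proj(c,gp+.020*ax)[0].round(1))
h=cv2.cvtColor(im,cv2.COLOR_RGB2HSV); b=((h[:,:,0]>95)&(h[:,:,0]<118)&(h[:,:,1]>100)&(h[:,:,2]>80)).astype(np.uint8)
ys,xs=np.where(b[250:430,250:400]); print(xs.min()+250,xs.max()+250,ys.min()+250,ys.max()+250)
E
```

```text
time_s: 14.98
eef_pos: [0.5765, 0.2951, 0.1044]
tcp_rot: [-0.001, 0.03, 1.0, 0.0]
contact_force: [-2.7, 0.0, 6.6]
grip_width: 0.0326
finger_force: 20.0
[-0.004  -0.0002  0.0964] yaw err -0.0022662739331079373 F [-2.7  0.   6.6]
0 0 [322.4 361.1] [322.5 354.1]
0 0.005 [323.4 374.6] [323.4 367.4]
0.05 0 [322.2 357.7] [322.3 351.4]
0.05 0.005 [323.2 371.3] [323.3 364.7]
0.1 0 [322.  354.3] [322.2 348.6]
0.1 0.005 [322.9 368. ] [323.1 361.9]
277 375 317 407
```

```bash
python3 inch.py '[[0.02,-0.06,0,0,0],[0.02,-0.04,0,0,0],[0.02,0,0,0,0]]'; python3 pre.py 3
python3 inch.py '[[0.055,0,0,0,0],[0.055,0,0,0,0],[0.055,0,0,0,0],[0.055,0,0,0,0],[0.055,0,0,0,0]]'; python3 pre.py 3
```

```text
time_s: 15.28
eef_pos: [0.5812, 0.2948, 0.1041]
tcp_rot: [-0.001, 0.03, 1.0, 0.0]
contact_force: [-3.6, -0.4, 4.7]
grip_width: 0.0327
finger_force: 20.0
[ 0.0008 -0.0003  0.0961] yaw err -0.00214963047917624 F [-3.6 -0.4  4.7]
time_s: 15.7
eef_pos: [0.5815, 0.2945, 0.1039]
tcp_rot: [-0.0, 0.03, 1.0, -0.0]
contact_force: [-0.4, -0.0, 0.1]
grip_width: 0.0547
finger_force: 0.0
[ 0.0011 -0.0005  0.0959] yaw err -0.0021611354811260364 F [-0.4 -0.   0.1]
```

Converted, -0.04 m is -0.8, -0.035 m is -0.7.

```bash
python3 inch.py '[[0.055,0,0,-0.2,0],[0.055,0,0,-0.6,0],[0.055,0,0,-0.8,0],[0.055,0,0,-0.8,0],[0.055,0,0,-0.8,0],[0.055,0.6,-0.6,0,0],[0.055,0.6,-0.6,0,-0.058],[0.055,0,-0.7,0,0],[0.055,0,-0.7,0,0],[0.055,0,-0.7,0,0]]'
python3 - <<'E'
from h import *
d=snap("side","d9")[1]; e=snap("scene","s9")[1]
cv2.imwrite("pics/c9.png",np.hstack([cv2.resize(d[180:440,300:540],(400,433)),cv2.resize(e[190:360,320:520],(400,340)) if 0 else cv2.copyMakeBorder(cv2.resize(e[190:360,320:520],(400,340)),0,93,0,0,cv2.BORDER_CONSTANT)])[:,:,::-1])
E
```

```text
time_s: 16.53
eef_pos: [0.5182, 0.1332, 0.2655]
tcp_rot: [0.001, 0.0, 1.0, 0.0]
contact_force: [1.2, -0.2, 0.1]
grip_width: 0.055
finger_force: 0.0
```

View pics/c9.png

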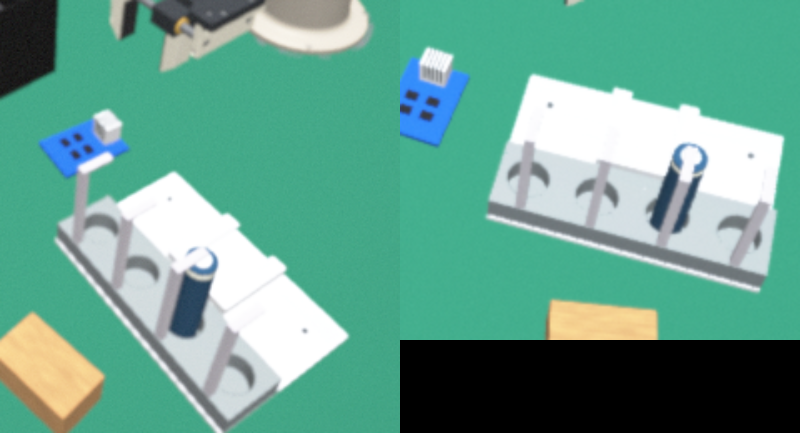

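Converted, -0.036 m is -0.72, -0.02 m is -0.4.

```bash
python3 inch.py '[[0.05,0,-0.4,0,0],[0.05,0,-0.72,0,0],[0.05,0,-0.72,0,0],[0.05,0,-0.72,0,0],[0.05,0,-0.72,0,0],[0.05,0,-0.72,0,0],[0.05,0,-0.72,0,0],[0.05,0,-0.72,0,0],[0.05,0,-0.72,0,0],[0.05,0,-0.72,0,0]]'
python3 inch.py '[[0.05,0,-0.72,0,0],[0.05,0.07,-0.72,0.2,0],[0.05,0,-0.3,0.4,0],[0.05,0,0,0.6,0],[0.05,0,0,0,0],[0.05,0,0,0,0],[0.05,0,0,0,0]]'
python3 - <<'E'
from h import *
c,im,s=snap("wrist"); print(s["eef_pos"],celltops(im,c,.145,[(.5145,-.298)]), totool(np.array([.5145,-.298,.102])-s["eef_pos"]))
E
```

```text
time_s: 17.47
eef_pos: [0.5185, -0.211, 0.2649]
tcp_rot: [0.001, 0.001, 1.0, -0.0]
contact_force: [0.8, 0.0, 0.6]
grip_width: 0.05
finger_force: 0.0
time_s: 18.05
eef_pos: [0.5156, -0.2963, 0.2059]
tcp_rot: [0.001, 0.0, 1.0, -0.0]
contact_force: [0.3, 0.8, 1.2]
grip_width: 0.05
finger_force: 0.0
[ 0.5155792 -0.2963068  0.2058716] [(np.float64(316.59388732910156), np.float64(250.43091201782227), 32.901676177978516, np.float64(31.21037686845567), array([ 0.5129, -0.3005,  0.145 ]))] [ 0.00136188 -0.00150675  0.10387115]
```

Converted, -0.003 m is -0.06, 0.0018 m is 0.036.

```bash
python3 inch.py '[[0.05,0.036,-0.06,0.56,0],[0.05,0,0,0.56,0],[0.05,0,0,0.56,0],[0.05,0,0,0.39,0],[0.05,0,0,0,0],[0.02,0,0,0,0],[0.02,0,0,0,0],[0.02,0,0,0,0],[0.02,0,0,0,0],[0.02,0,0,0,0]]' 20
python3 inch.py '[[0.02,0,0,0,0],[0.02,0,0,0,0],[0.02,0,0,-0.3,0],[0.02,0,0,-0.5,0],[0.02,0,0,-0.5,0],[0.02,0,0,-0.5,0],[0.02,0,0,-0.5,0],[0.02,0,0,-0.4,0],[0.02,0,0,0,0]]'
```

```text
time_s: 18.93
eef_pos: [0.5141, -0.3003, 0.103]
tcp_rot: [0.002, 0.001, 1.0, -0.001]
contact_force: [0.4, 1.3, 7.4]
grip_width: 0.0323
finger_force: 20.0
time_s: 19.68
eef_pos: [0.5144, -0.3009, 0.2408]
tcp_rot: [0.004, 0.001, 1.0, -0.003]
contact_force: [-0.1, 0.1, -2.5]
grip_width: 0.0328
finger_force: 20.0
```

```bash
python3 inch.py '[[0.02,0.2,0,0.1,0],[0.02,0.4,0,0,0],[0.02,0.4,0,0,0],[0.02,0.4,0,0,0],[0.02,0.12,0,0,0],[0.02,0.12,0,0,0],[0.02,0.12,0,0,0],[0.02,0.12,0,0,0],[0.02,0.12,0,0,0],[0.02,0.12,0,0,0]]'
python3 inch.py '[[0.02,0,0,0,0],[0.02,0,0,0,0]]'
```

```text
time_s: 20.52
eef_pos: [0.4069, -0.2993, 0.2304]
tcp_rot: [0.0, 0.001, 1.0, 0.0]
contact_force: [3.7, 1.0, -3.5]
grip_width: 0.0327
finger_force: 20.0
time_s: 20.68
eef_pos: [0.4064, -0.2997, 0.2305]
tcp_rot: [-0.0, 0.001, 1.0, -0.0]
contact_force: [1.4, 0.7, -1.6]
grip_width: 0.0323
finger_force: 20.0
```

```bash
python3 inch.py '[[0.02,0,0,-0.2,0],[0.02,0,0,-0.36,0],[0.02,0,0,-0.34,0],[0.02,0,0.16,0,0],[0.02,-0.04,0.32,0,0],[0.02,-0.08,0.48,0,0],[0.02,-0.088,0.57,0,0],[0.02,-0.088,0.57,0,0],[0.02,-0.088,0.57,0,0],[0.02,-0.088,0.57,0,0]]'
python3 inch.py '[[0.02,-0.088,0.57,0,0],[0.02,-0.088,0.57,0,0],[0.02,-0.088,0.57,0,0],[0.02,-0.088,0.57,0,0],[0.02,-0.088,0.57,0,0],[0.02,-0.088,0.57,0,0],[0.02,-0.088,0.57,0,0],[0.02,-0.088,0.57,0,0],[0.02,-0.088,0.57,0,0],[0.02,-0.088,0.44,0,0]]'
python3 inch.py '[[0.02,-0.06,0.29,0,0.02],[0.02,0,0,0,0.038],[0.02,0,0,0.3,0],[0.02,0,0,0.5,0],[0.02,0,0,0.5,0],[0.02,0,0,0.5,0],[0.02,0,0,0.2,0],[0.02,0,0,0,0],[0.02,0,0,0,0]]'
python3 pre.py 1
python3 - <<'E'
from h import *
c,im,s=snap("wrist","w10"); cv2.imwrite("pics/c10.png",cv2.resize(im[:,:,::-1],(800,600)))
E
```

```text
time_s: 21.52
eef_pos: [0.43, -0.1359, 0.2745]
tcp_rot: [-0.001, 0.001, 1.0, 0.0]
contact_force: [-0.1, -0.3, -3.7]
grip_width: 0.0326
finger_force: 20.0
time_s: 22.35
eef_pos: [0.4743, 0.143, 0.2744]
tcp_rot: [-0.001, 0.0, 1.0, -0.0]
contact_force: [-0.1, -0.7, -2.7]
grip_width: 0.0323
finger_force: 20.0
time_s: 23.1
eef_pos: [0.4775, 0.1553, 0.1748]
tcp_rot: [-0.001, 0.03, 1.0, -0.0]
contact_force: [-0.5, 0.9, -2.8]
grip_width: 0.0326
finger_force: 20.0
[-0.0947 -0.0014  0.1668] yaw err -0.001784804839077031 F [-0.5  0.9 -2.8]
```

View pics/c10.png

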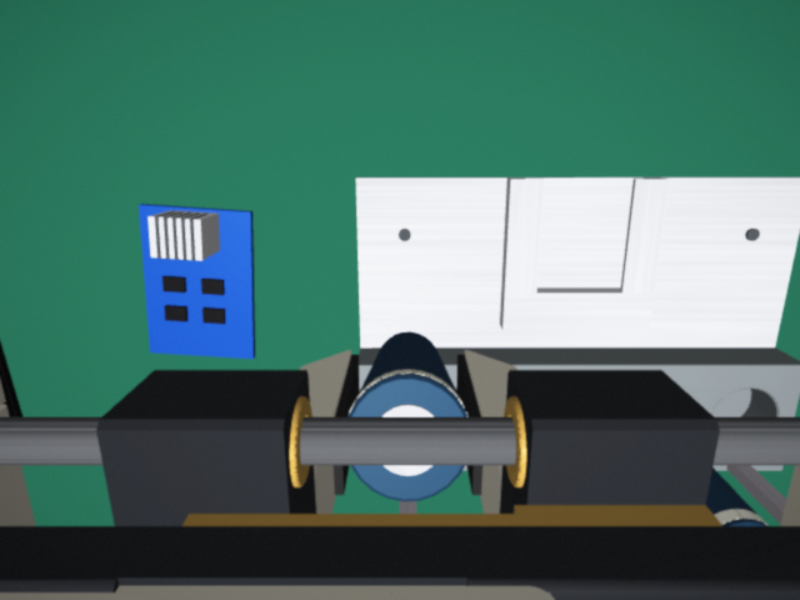

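Converted, 0.001 m is 0.02, -0.018 m is -0.36.

```bash
python3 inch.py '[[0.02,0,0.02,0.32,0],[0.02,0,0,0.34,0],[0.02,-0.28,0,0,0],[0.02,-0.36,0,0,0],[0.02,-0.3,0,0,0],[0.02,-0.18,0,0,0],[0.02,0,0,0,0],[0.02,0,0,0,0]]'; python3 pre.py 1
python3 inch.py '[[0.02,0,0,0.12,0],[0.02,0,0,0.12,0],[0.02,0,0,0,0],[0.02,0,0,0,0]]'; python3 pre.py 1
```

```text
time_s: 23.82
eef_pos: [0.5341, 0.153, 0.1429]
tcp_rot: [0.0, 0.03, 1.0, 0.0]
contact_force: [0.0, -0.0, -2.2]
grip_width: 0.0325
finger_force: 20.0
[-0.0381 -0.0005  0.1349] yaw err -0.002291357124224097 F [ 0.  -0.  -2.2]
time_s: 24.15
eef_pos: [0.5335, 0.153, 0.1301]
tcp_rot: [-0.001, 0.03, 1.0, -0.0]
contact_force: [-0.3, -0.2, -3.2]
grip_width: 0.0326
finger_force: 20.0
[-0.0387 -0.0005  0.1221] yaw err -0.0018702084949265563 F [-0.3 -0.2 -3.2]
```

```bash
python3 inch.py '[[0.02,-0.02,0,0.12,0],[0.02,0,0,0,0]]'; python3 inch.py '[[0.02,-0.02,0,0.12,0],[0.02,0,0,0,0]]'; python3 inch.py '[[0.02,-0.02,0,0.1,0],[0.02,0,0,0,0]]'; python3 pre.py 1
```

```text
time_s: 24.32
eef_pos: [0.5348, 0.1529, 0.1237]
tcp_rot: [-0.001, 0.03, 1.0, -0.0]
contact_force: [0.4, -0.8, -2.9]
grip_width: 0.0322
finger_force: 20.0
time_s: 24.48
eef_pos: [0.5361, 0.1528, 0.1176]
tcp_rot: [-0.0, 0.03, 1.0, -0.0]
contact_force: [1.1, 0.2, -3.1]
grip_width: 0.0325
finger_force: 20.0
time_s: 24.65
eef_pos: [0.5373, 0.1527, 0.1128]
tcp_rot: [-0.0, 0.03, 1.0, -0.0]
contact_force: [1.4, -0.0, -2.7]
grip_width: 0.0326
finger_force: 20.0
[-0.0349 -0.0006  0.1048] yaw err -0.0021841434227639345 F [ 1.4 -0.  -2.7]
```

Converted, 0.004 m is 0.08, -0.001 m is -0.02.

```bash
python3 inch.py '[[0.02,-0.02,0,0.08,0],[0.02,0,0,0,0]]'; python3 inch.py '[[0.02,-0.02,0,0.07,0],[0.02,0,0,0,0]]'; python3 inch.py '[[0.02,-0.08,0,0.02,0],[0.02,-0.08,0,0,0],[0.02,0,0,0,0]]'; python3 pre.py 1; python3 inch.py '[[0.02,-0.1,0,0,0],[0.02,-0.1,0,0,0],[0.02,0,0,0,0]]'; python3 pre.py 1
```

```text
time_s: 24.82
eef_pos: [0.5383, 0.1527, 0.109]
tcp_rot: [-0.0, 0.03, 1.0, 0.0]
contact_force: [1.8, -0.2, -4.3]
grip_width: 0.0327
finger_force: 20.0
time_s: 24.98
eef_pos: [0.5394, 0.1528, 0.1059]
tcp_rot: [0.0, 0.03, 1.0, 0.0]
contact_force: [0.3, 0.1, -1.3]
grip_width: 0.0322
finger_force: 20.0
time_s: 25.23
eef_pos: [0.5479, 0.1523, 0.1062]
tcp_rot: [0.0, 0.03, 1.0, 0.0]
contact_force: [-1.5, 0.4, 5.9]
grip_width: 0.033
finger_force: 20.0
[-0.0243 -0.0004  0.0982] yaw err -0.002187840005903968 F [-1.5  0.4  5.9]
time_s: 25.48
eef_pos: [0.5582, 0.1517, 0.1063]
tcp_rot: [0.001, 0.03, 1.0, 0.0]
contact_force: [-1.4, -0.1, 6.8]
grip_width: 0.0324
finger_force: 20.0
[-0.014  -0.0004  0.0983] yaw err -0.002268037815617324 F [-1.4 -0.1  6.8]
```

Converted, -0.005 m is -0.1.

```bash
python3 inch.py '[[0.02,-0.1,0,0,0],[0.02,-0.1,0,0,0],[0.02,0,0,0,0]]'; python3 pre.py 1; python3 inch.py '[[0.02,-0.06,0,0,0],[0.02,-0.04,0,0,0],[0.02,0,0,0,0]]'; python3 pre.py 1
```

```text
time_s: 25.73
eef_pos: [0.5682, 0.1511, 0.1058]
tcp_rot: [0.001, 0.03, 1.0, 0.0]
contact_force: [-1.7, 0.6, 5.9]
grip_width: 0.0325
finger_force: 20.0
[-0.004  -0.0005  0.0978] yaw err -0.0023270277612335855 F [-1.7  0.6  5.9]
time_s: 25.98
eef_pos: [0.5726, 0.1508, 0.1054]
tcp_rot: [0.0, 0.03, 1.0, 0.0]
contact_force: [-2.1, 1.2, 6.2]
grip_width: 0.0325
finger_force: 20.0
[ 0.0004 -0.0005  0.0974] yaw err -0.0022675724807451336 F [-2.1  1.2  6.2]
```

```bash
python3 inch.py '[[0.055,0,0,0,0],[0.055,0,0,0,0],[0.055,0,0,0,0],[0.055,0,0,0,0],[0.055,0,0,-0.2,0],[0.055,0,0,-0.6,0],[0.055,0,0,-0.8,0],[0.055,0,0,-0.8,0],[0.055,0,0,-0.8,0],[0.055,0,0,0,-0.058]]'
python3 inch.py '[[0.055,0.44,-0.52,0,0],[0.055,0.44,-0.52,0,0],[0.055,0.44,-0.52,0,0],[0.055,0.44,-0.52,0,0],[0.055,0,-0.52,0,0],[0.055,0,0,0,0],[0.055,0,0,0,0],[0.055,0,0,0,0],[0.055,0,0,0,0]]'
python3 - <<'E'
from h import *
c,im,s=snap("wrist","w11"); d=snap("side","d11")[1]; e=snap("scene")[1]; print(s["eef_pos"])
cv2.imwrite("pics/c11.png",np.vstack([np.hstack([cv2.resize(d[280:440,320:540],(400,300)),cv2.resize(e[190:340,340:540],(400,300))]),np.hstack([cv2.resize(im[0:300,150:550],(400,300)),cv2.resize(e[60:270,110:390],(400,300))])])[:,:,::-1])
E
```

```text
time_s: 26.82
eef_pos: [0.5752, 0.1512, 0.2752]
tcp_rot: [0.008, 0.001, 1.0, 0.001]
contact_force: [0.5, 0.2, 0.8]
grip_width: 0.055
finger_force: 0.0
time_s: 27.57
eef_pos: [0.4842, 0.0217, 0.2653]
tcp_rot: [0.0, 0.0, 1.0, 0.0]
contact_force: [0.6, 0.8, -1.4]
grip_width: 0.055
finger_force: 0.0
[0.48424677 0.02167391 0.26527555]
```

View pics/c11.png

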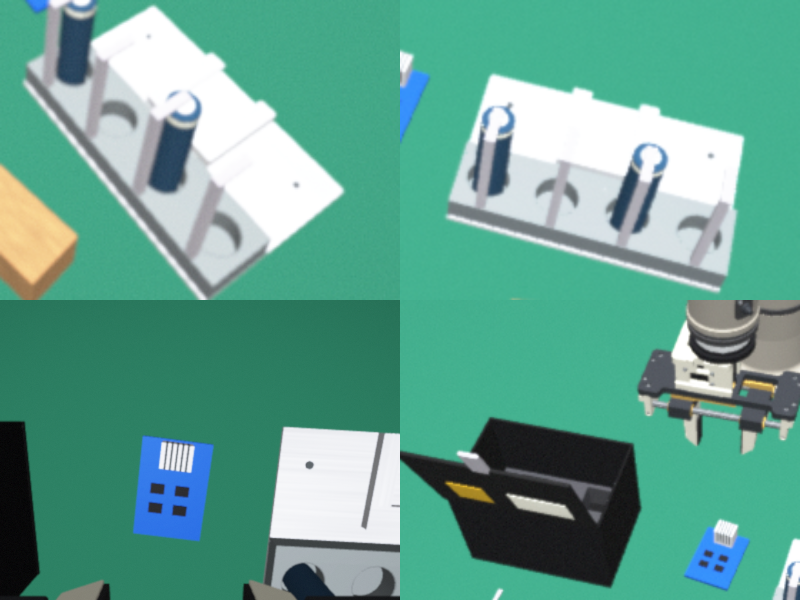

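```bash
cat >> h.py <<'E'
def board(c,im):
    h=cv2.cvtColor(im,cv2.COLOR_RGB2HSV); m=((h[:,:,0]>100)&(h[:,:,0]<120)&(h[:,:,1]>150)&(h[:,:,2]>120)).astype(np.uint8); m[320:]=0
    cn=max(cv2.findContours(m,cv2.RETR_EXTERNAL,cv2.CHAIN_APPROX_NONE)[0],key=cv2.contourArea)
    P=np.array([back(c,p,.005)[:2] for p in cv2.convexHull(cn)[:,0].astype(float)],np.float32)
    return cv2.minAreaRect(P*1000)
E
python3 - <<'E'
from h import *
c,im,s=snap("wrist"); print(s["eef_pos"]); print(board(c,im))
uv=np.array([[293,136],[364,144],[350,241],[284,233]],float); L=np.array([[-.05,-.035,.005],[-.05,.035,.005],[.05,.035,.005],[.05,-.035,.005]])
v,r=fit([(c,L,uv)],[.48,.015,0]); print(v.round(4),r.round(1).tolist(), "block",place(v,[[-.036,0,.024]]), "px blk",proj(c,place(v,[[-.048,-.015,.035],[-.048,.015,.035],[-.024,.015,.035],[-.024,-.015,.035]])).round())
E
```

```text
[0.48410367 0.0217055  0.26496411]
((482.63104248046875, 18.57029914855957), (70.72076416015625, 100.8868179321289), 82.87151336669922)
[ 0.4826  0.0196 -0.1178] [[0.2, -0.2], [-0.3, 0.4], [0.1, -0.4], [-0.0, 0.1]] block [[0.44688016 0.02378774 0.024     ]] px blk [[312. 142.]
 [345. 146.]
 [341. 172.]
 [309. 169.]]
```

Converted, 0.03 m is 0.6, 0.0186 m is 0.372.

```bash
python3 inch.py '[[0.055,0.372,0.016,0.6,0],[0.055,0.372,0.016,0.6,0],[0.055,0,0,0.6,0.1],[0.055,0,0,0.6,0.021],[0.055,0,0,0.6,0],[0.055,0,0,0.6,0],[0.055,0,0,0,0],[0.055,0,0,0,0],[0.055,0,0,0,0]]'
python3 - <<'E'
from h import *
s=arm.sense(); print(s["eef_pos"],quat(s["tcp_rot"]).as_matrix()[:,1],totool(np.array([.4469,.0233,.010])-s["eef_pos"]))
c,im,s=snap("wrist"); print(board(c,im))
E
```

```text
time_s: 28.52
eef_pos: [0.4478, 0.0227, 0.0864]
tcp_rot: [0.001, 0.061, 0.998, -0.0]
contact_force: [1.0, -0.0, 1.2]
grip_width: 0.0547
finger_force: 0.0
[0.4477839  0.02266417 0.08636644] [1.22060470e-01 9.92522661e-01 9.63039184e-05] [0.00108713 0.00051583 0.07636473]
((465.29815673828125, 20.65507698059082), (70.66050720214844, 65.39222717285156), 83.04560852050781)
```

```bash
python3 inch.py '[[0.055,0.02,0.01,0.6,0],[0.055,0,0,0.6,0],[0.055,0,0,0.33,0],[0.055,0,0,0,0],[0.055,0,0,0,0],[0.02,0,0,0,0],[0.02,0,0,0,0],[0.02,0,0,0,0],[0.02,0,0,0,0],[0.02,0,0,0,0]]' 25
python3 inch.py '[[0.02,0,0,0,0],[0.02,0,0,-0.2,0],[0.02,0,0,-0.4,0],[0.02,0,0,-0.4,0],[0.02,0,0,0,0],[0.02,0,0,0,0]]'
```

```text
time_s: 29.4
eef_pos: [0.4464, 0.0231, 0.0094]
tcp_rot: [0.001, 0.061, 0.998, -0.0]
contact_force: [-0.9, -0.5, 6.0]
grip_width: 0.0298
finger_force: 24.9
time_s: 29.9
eef_pos: [0.4464, 0.0231, 0.0592]
tcp_rot: [0.001, 0.061, 0.998, -0.0]
contact_force: [0.4, -0.2, -2.4]
grip_width: 0.0299
finger_force: 24.9
```

Converted, 0.027 m is 0.54, 0.0144 m is 0.288.

```bash
python3 inch.py '[[0.02,0,0,0,-0.063],[0.02,0.288,0.54,0,0],[0.02,0.288,0.54,0,0],[0.02,0.288,0.54,0,0],[0.02,0.288,0.54,0,0],[0.02,0.288,0.54,0,0],[0.02,0.288,0.54,0,0],[0.02,0.288,0.54,0,0],[0.02,0.288,0.54,0,0],[0.02,0.288,0.54,0,0]]'
python3 inch.py '[[0.02,0,0,0,0],[0.02,0,0,0,0],[0.02,0,0,0,0]]'
python3 - <<'E'
from pre import *
c,im,s=snap("wrist","w12"); print("TCP module", R.from_euler('z',-MOD[2]).apply(s["eef_pos"]-[MOD[0],MOD[1],0]).round(4))
Rm=quat(s["tcp_rot"]).as_matrix(); print("yaw err",np.arctan2(Rm[1,1],Rm[0,1])-np.pi/2-MOD[2])
cv2.imwrite("pics/c12.png",cv2.resize(im[:,:,::-1],(800,600)))
E
```

```text
time_s: 30.73
eef_pos: [0.3293, 0.2743, 0.0574]
tcp_rot: [-0.001, 0.03, 1.0, -0.001]
contact_force: [0.7, 0.6, -0.5]
grip_width: 0.0299
finger_force: 24.9
time_s: 30.98
eef_pos: [0.3304, 0.273, 0.0577]
tcp_rot: [-0.001, 0.03, 1.0, -0.001]
contact_force: [-0.7, -0.8, -1.4]
grip_width: 0.0299
finger_force: 24.9
TCP module [-0.1934 -0.0004  0.0577]
yaw err -0.001314690864061635
```

View pics/c12.png

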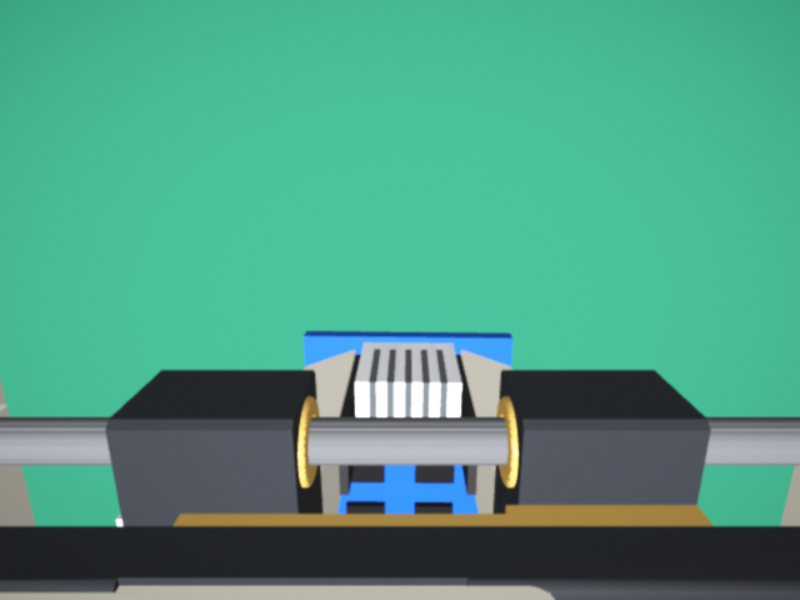

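```bash
python3 - <<'E'
from pre import *
c,im,s=snap("wrist"); Rm=quat(s["tcp_rot"]).as_matrix(); t=s["eef_pos"]; mx=-Rm[:,0]; my=Rm[:,1]
for p in (0,.03,.06,.1):   # nose-down pitch
    g=t+[0,0,.0188]; fx=mx*np.cos(p)-np.array([0,0,np.sin(p)]); up=mx*np.sin(p)+np.array([0,0,np.cos(p)])
    o=g-up*(.0188+.0094)   # underside below grip
    q=[o-.014*fx+k*.035*my+.005*up for k in(-1,1)]; b=[o-.014*fx+k*.035*my for k in(-1,1)]
    print(p,proj(c,q).round(1).tolist(),proj(c,b).round(1).tolist())
f=arm.grab_frame("scene"); cs=cam(f); cv2.imwrite("pics/s13.png",f["frame"][:,:,::-1])
f=arm.grab_frame("side"); cd=cam(f); cv2.imwrite("pics/d13.png",f["frame"][:,:,::-1])
for cc in (cs,cd):
  for p in (0,.1):
    g=t+[0,0,.0188]; fx=mx*np.cos(p)-np.array([0,0,np.sin(p)]); up=mx*np.sin(p)+np.array([0,0,np.cos(p)]); o=g-up*.0282
    print(p,proj(cc,[o+a*fx+k*.035*my+.005*up for a in(-.014,.086) for k in(-1,1)]).round(1).tolist())
h=lambda n:cv2.imread(n)
a=h("pics/s13.png"); b=h("pics/d13.png")
u,v=proj(cs,t)[0].astype(int); u2,v2=proj(cd,t)[0].astype(int); print(u,v,u2,v2)
A=a[v-40:v+80,u-80:u+80]; B=b[max(v2-40,0):v2+80,max(u2-80,0):u2+80]
cv2.imwrite("pics/c13.png",np.hstack([cv2.resize(A,(400,300),interpolation=cv2.INTER_CUBIC),cv2.resize(B,(400,300),interpolation=cv2.INTER_CUBIC)])); print(A.shape,B.shape)
E
```

```text
0 [[239.7, 267.5], [406.8, 267.7]] [[242.0, 263.4], [404.7, 263.6]]
0.03 [[239.4, 266.3], [407.1, 266.5]] [[241.7, 261.9], [404.9, 262.1]]
0.06 [[239.1, 265.2], [407.4, 265.4]] [[241.4, 260.5], [405.2, 260.6]]
0.1 [[238.6, 263.7], [407.8, 263.9]] [[240.9, 258.6], [405.7, 258.7]]
0 [[444.7, 187.8], [475.7, 195.0], [435.9, 221.7], [468.2, 229.6]]
0.1 [[445.0, 186.6], [476.1, 193.8], [435.5, 223.1], [467.6, 230.9]]
0 [[482.0, 278.3], [509.5, 300.6], [447.6, 299.4], [474.7, 323.7]]
0.1 [[482.9, 277.4], [510.5, 299.6], [447.6, 301.5], [474.5, 325.7]]
459 194 491 290
(120, 160, 3) (120, 160, 3)
```

View pics/c13.png

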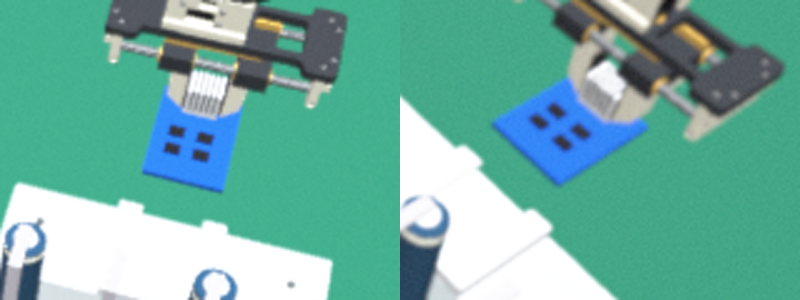

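The manual's scale: shifts go in units of 50 mm. Converting my numbers, 0.0205 m is 0.41, 0.02 m is 0.4.

```bash
python3 inch.py '[[0.02,0,-0.02,0.4,0],[0.02,0,0,0.41,0],[0.02,0,0,0,0],[0.02,0,0,0,0],[0.02,-0.16,0,0,0],[0.02,-0.16,0,0,0],[0.02,0,0,0,0]]'
python3 inch.py '[[0.02,-0.16,0,0,0],[0.02,0,0,0,0]]'; cat > p2.py <<'E'
from pre import *
s=arm.sense(); print("TCP module", R.from_euler('z',-MOD[2]).apply(s["eef_pos"]-[MOD[0],.261,0]).round(4),s["contact_force"].round(1),s["moment"].round(2))
E
python3 p2.py
```

```text
time_s: 31.77
eef_pos: [0.35, 0.2722, 0.0193]
tcp_rot: [0.002, 0.03, 1.0, 0.001]
contact_force: [0.8, 0.5, -1.1]
grip_width: 0.0305
finger_force: 24.9
time_s: 31.93
eef_pos: [0.3569, 0.2714, 0.0187]
tcp_rot: [0.001, 0.03, 1.0, 0.001]
contact_force: [-0.0, 0.1, -1.8]
grip_width: 0.0298
finger_force: 24.9
TCP module [-0.167   0.0008  0.0187] [-0.   0.1 -1.8] [ 0.05 -0.02 -0.03]
```

Converted, -0.006 m is -0.12, -0.0008 m is -0.016.

```bash
python3 inch.py '[[0.02,0,-0.016,0.03,0],[0.02,-0.2,0,0,0],[0.02,-0.2,0,0,0],[0.02,-0.2,0,0,0],[0.02,-0.2,0,0,0],[0.02,-0.12,0,0,0],[0.02,0,0,0,0]]'; python3 p2.py
python3 inch.py '[[0.02,-0.06,0,0,0],[0.02,0,0,0,0]]'; python3 inch.py '[[0.02,-0.06,0,0,0],[0.02,0,0,0,0]]'; python3 inch.py '[[0.02,-0.06,0,0,0],[0.02,0,0,0,0]]'; python3 p2.py
```

```text
time_s: 32.52
eef_pos: [0.4027, 0.2675, 0.0167]
tcp_rot: [0.001, 0.03, 1.0, 0.0]
contact_force: [-0.2, -0.3, -1.3]
grip_width: 0.0299
finger_force: 24.9
TCP module [-0.121  -0.0004  0.0167] [-0.2 -0.3 -1.3] [0.   0.01 0.03]
time_s: 32.68
eef_pos: [0.4039, 0.2673, 0.0165]
tcp_rot: [-0.0, 0.03, 1.0, 0.0]
contact_force: [-0.6, -0.0, -1.2]
grip_width: 0.03
finger_force: 24.9
time_s: 32.85
eef_pos: [0.407, 0.2672, 0.0167]
tcp_rot: [0.0, 0.03, 1.0, 0.0]
contact_force: [-0.4, 0.2, -1.6]
grip_width: 0.0299
finger_force: 24.9
time_s: 33.02
eef_pos: [0.4102, 0.2671, 0.0167]
tcp_rot: [0.0, 0.03, 1.0, 0.0]
contact_force: [0.6, -0.3, -1.4]
grip_width: 0.0298
finger_force: 24.9
TCP module [-0.1135 -0.0004  0.0167] [ 0.6 -0.3 -1.4] [0.04 0.05 0.03]
```

Converted, -0.002 m is -0.04.

```bash
python3 inch.py '[[0.02,-0.04,0,0,0],[0.02,0,0,0,0]]'; python3 inch.py '[[0.02,-0.04,0,0,0],[0.02,0,0,0,0]]'; python3 inch.py '[[0.02,-0.03,0,0,0],[0.02,0,0,0,0]]'; python3 p2.py
```

```text
time_s: 33.18
eef_pos: [0.4116, 0.2668, 0.0166]
tcp_rot: [-0.0, 0.03, 1.0, -0.0]
contact_force: [-0.1, -0.2, -1.6]
grip_width: 0.0301
finger_force: 24.9
time_s: 33.35
eef_pos: [0.412, 0.2662, 0.0162]
tcp_rot: [-0.002, 0.03, 1.0, -0.001]
contact_force: [-4.7, 0.5, -0.6]
grip_width: 0.03
finger_force: 25.0
time_s: 33.52
eef_pos: [0.4121, 0.2659, 0.016]
tcp_rot: [-0.003, 0.03, 1.0, -0.001]
contact_force: [-8.1, -0.7, 2.0]
grip_width: 0.0296
finger_force: 25.0
TCP module [-0.1115 -0.0015  0.016 ] [-8.1 -0.7  2. ] [0.05 1.36 0.07]
```

```bash
python3 inch.py '[[0.02,0.02,0.02,0.03,0],[0.02,0,0,0,0],[0.06,0,0,0,0],[0.06,0,0,0,0],[0.06,0,0,0,0],[0.06,0,0,0,0],[0.06,0,0,-0.2,0],[0.06,0,0,-0.6,0],[0.06,0,0,-0.6,0],[0.06,0,0,-0.6,0]]'
python3 inch.py '[[0.06,0,0,-0.6,0],[0.06,0,0,-0.6,0],[0.06,0,0,-0.6,0],[0.06,0,0,0,0],[0.06,0,0,0,0]]'
python3 - <<'E'
from pre import *
c,im,s=snap("wrist","w14"); d=snap("side","d14")[1]; e=snap("scene")[1]; print(s["eef_pos"])
cv2.imwrite("pics/c14.png",np.vstack([np.hstack([cv2.resize(d[280:440,320:540],(400,300)),cv2.resize(e[60:360,120:520],(400,300))]),cv2.resize(im[130:330,120:560],(800,300)) if 0 else np.hstack([cv2.resize(im[80:320,160:480],(400,300)),cv2.resize(e[215:305,370:490],(400,300))])])[:,:,::-1])
mx=[R.from_euler('z',MOD[2]).apply([1,0,0])]
for y in(-.035,.035): print(proj(c,place(MOD,[[-.125,y,.011]])),proj(c,place(MOD,[[-.095,y,.006]])))
E
```

```text
time_s: 34.35
eef_pos: [0.4141, 0.2677, 0.1168]
tcp_rot: [-0.0, 0.03, 1.0, -0.0]
contact_force: [0.5, -0.7, -0.2]
grip_width: 0.0597
finger_force: 0.0
time_s: 34.77
eef_pos: [0.4151, 0.2681, 0.2074]
tcp_rot: [0.002, 0.03, 1.0, 0.001]
contact_force: [0.0, 0.1, -0.3]
grip_width: 0.0597
finger_force: 0.0
[0.41509064 0.26810673 0.20741076]
[[283.89215041 184.92257337]] [[285.42677369 217.37661295]]
[[365.24584146 184.81974169]] [[363.84340196 217.26443876]]
```

View pics/c14.png

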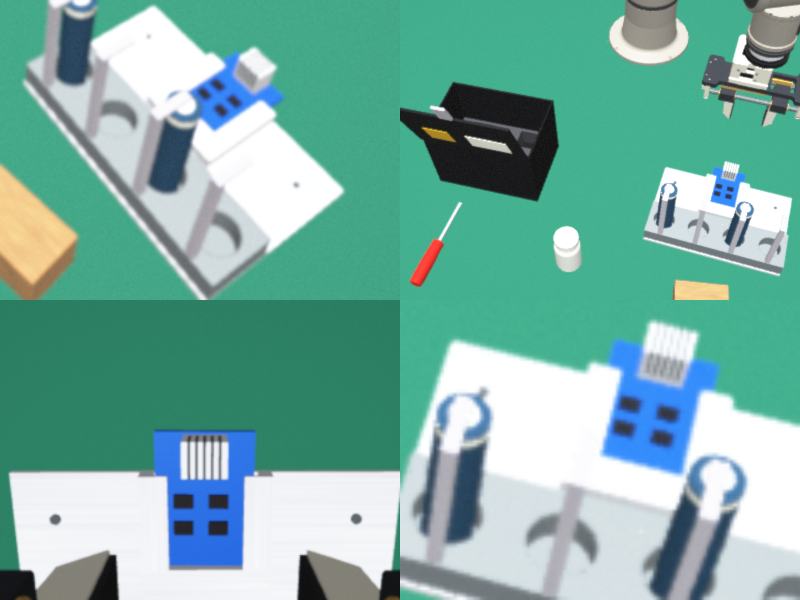

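```bash
python3 - <<'E'
from pre import *
M=MOD.copy(); M[1]=.261
f=arm.grab_frame("scene"); c=cam(f); f2=arm.grab_frame("side"); d=cam(f2)
for i,uv,uv2 in((1,(388.9,249.8),(320+80*.55,280+5*.533)),(3,(464.5,270.2),(320+182*.55,280+107*.533))):
    for cc,p in((c,uv),(d,uv2)): print(i,(R.from_euler('z',-M[2]).apply(back(cc,p,.148)-well(i))*1000).round(1))
E
```

```text
1 [  3.4   0.4 140. ]
1 [  5.6   6.7 140. ]
3 [  5.8  -0.  140. ]
3 [  2.3   1.  140. ]
```

```bash
python3 -c "
from workcell import arm
print(arm.close_job(), arm.sense()['time_s'])"
```

```text
the job is handed in; nothing more can be done
the job is handed in; nothing more can be done
```

The job is handed in: the lid is back on its stop, both cells in the case are standing in wells 1 and 3 under their keeper tabs, and the board is home in the slot against its end wall. That is checked by camera and by contact force at the end wall. No score came back, and the jar, screwdriver and carton were not touched.

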